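Free the drain of a salvaged sink

ROBOT

A 7-joint arm with a two-finger parallel gripper is mounted at the origin on the work surface. World frame = base frame: x ahead of the robot, y to its left, z up, the work surface at z = 0. Lengths are in m, angles in rad, forces in N, time in s.
With the tool pointing down it reaches from about 0.425 to 1.025 m from the base axis. Payload 9.4 kg.
Tool frame: the origin (TCP) lies on the centre line of the jaws, within the pads' length; the fingertips stand ahead of it and the grasp point (between the pads) is the TCP (nose_length is the z of the fingertips in the tool frame, in m); z points along the fingers, y is the direction in which the jaws open and shut (so a half turn about z gives the same grasp; the last joint's range is limited). The gripper opens to 93 mm and grips with 3 to 60 N. Pads are 15 mm wide; open, the fingers measure 128 mm over their backs; the gripper's body (75 mm by 188 mm) begins 65 mm behind the grasp point.
Start: joints at [-1.304, 0.599, -0.003, 1.599, 0.002, 0.943, -0.08], TCP at [0.244, 0.683, 0.203] pointing down, gripper open.
Joint ranges: [-2.57, 2.57], [-0.35, 1.97], [-1.29, 1.29], [0.11, 2.56], [-1.05, 4.19], [0.11, 1.86], [-2.63, 2.63]. Speed limits (rad/s): [2.22, 2.22, 3.01, 3.01, 3.14, 3.14, 3.14].

INTERFACE

Orientations are given as a 3x3 rotation matrix whose columns are the frame's x, y, z axes.
In Python, from workcell import observe, camera, get_calibration, sign_off, nose_length gives the robot as it stands.
- The arm moves only by the tool step_arm, never from a script. Its argument "rows" is one flat list of numbers, 7 for each row, row after row: the shift along the tool's x, y, z in m, then the turn, a rotation vector about the tool's x, y, z in degrees, then the opening, from 0 (shut) to 1 (fully open). A call has 1 to 10 rows; each row shifts and turns the commanded pose from where the row before left it, along the tool's axes as they then stand; what a row does not reach is not made up. A row lasts 1/10 s, in which the tool goes at most 50 mm and 8.59 degrees, less where a joint would pass 70% of its speed; a pose out of reach is approached as far as the arm can. A call is refused whole if a number of a shift passes 0.05 or a number of a turn 8.59, either way. A call with a gripper value outside its range is refused whole. The fingers move at their own pace and stop on an object; the grip force is fixed at half the most. Time passes only in rows, so rows that do not move let the fingers close. It gives the time, the measured TCP pose, the force and the opening at its end, in the units of the state.
- observe(): the state, without advancing time (a new reading comes with each control period).
- camera(name): name is "scene" or "top" or "wrist"; returns (picture, depth): 480x640x3 uint8, red, green, blue; 480x640 float32, m along the optical axis (not along the pixel's ray), 0 where there is no reading.
- get_calibration(name): a dict with "fx", "fy", "cx", "cy" (pixels), "distortion" ([k1, k2, p1, p2, k3] as OpenCV has them; the pictures are not rectified), "rvec" (rotation vector, rad) and "tvec" (3), from world to camera coordinates, as OpenCV has them. Camera axes: x right, y down, z forward; pixel columns grow to the right and rows downward; lengths in m; the calibration is good to about 2 mm. A picture is of the moment at which its call begins: read the wrist's pose just before it. get_calibration takes no time and is no camera call; for the wrist camera it gives the pose at the moment of the call.
- sign_off(): hands the job in, once; it reports no verdict.
The state is a dict: "time_s": time; "joints": joint angles; "qd": joint speeds; "joint_efforts": joint torques, N m; "position": TCP position; "orientation": TCP orientation; "wrist_force": force on the tool from outside, world axes, zero at the start; "torque": the same for the moment, N m; "gripper_width": finger opening in m.
Only numpy, scipy, OpenCV 4.12 (cv2) and the standard library are available. Lean on these libraries where they do the work, as an engineer would, in place of code of your own. Each camera call takes 0.05 s, during which the arm holds its last target.

TASK

A salvaged steel sink lies upside down on the strip-down bench with its drain sticking up. Roll a fingertip round the ribbed rim of the big white locknut to loosen it by two full turns (counter-clockwise seen from above), then press the orange cap straight down until the drain drops and the nut sits back on its washer, so that the old seal is broken but the strainer still hangs on its nut. Do all of it with fingertips or the outside of the fingers, grip nothing, and leave everything else on the sink and the bench where it is.

Things in the scene. Friction and masses are not known exactly. Their poses are not given: they have to be found in the camera images.
- sink: Stainless bar sink, upside down, fixed: square rim 410 x 410 mm flat on the bench, bowl 350 x 350 mm, its flat underside facing up 150 mm above the bench. Origin: centre of the rim at bench height; the drain stands exactly over it.
- seat: Black rubber gasket (100 mm across, 3 mm thick) and card washer (97 mm, 1.5 mm) under the locknut, fixed on the sink's underside. Origin: on the drain axis at the level of the sink's underside, z up. A red pen stroke on the sink runs radially outward along this body's +x axis from 60 to 84 mm from the axis; as found, the red stroke on the nut lines up with it.
- nut (a joint): Turn of the white plastic locknut in rad: 0 as found (tight), grows as it turns counter-clockwise seen from above; two full turns are 12.57. Right-hand thread, climbs 3 mm up the strainer for each turn, thread ends at four turns. Already cracked loose with a wrench: it now turns with about 0.12 N m and stays where it is left (about 2.5 N along the rim, so a sideways press of 5 to 10 N against the rim drives it by friction and ribs).
- nut_center (a point): Point on the upright drain axis at mid-height of the locknut. The nut is a ring 16 mm tall, 109 mm across over 36 upright half-round ribs 2.5 mm in radius (104 mm across between the ribs); as found its underside is 4.5 mm and its top 20.5 mm above the sink's underside. Inside it the threaded brass strainer body, 84 mm across, rises to 34 mm above the sink's underside and tapers to the outlet with the cap. The rim is free all round for 40 mm and more beyond it.
- nut_mark (a point): Outer end of the red pen stroke on the nut's top face, 52.5 mm from the axis; goes round with the nut.
- drain (a joint): How far the strainer (with the nut on it) has been pressed down out of its place in the sink, m: 0 as found. The old seal yields at about 10 N pressed down and resists as a slow drag after that; the drain stays where it is left. It can go down only as far as the nut has been unscrewed (3 mm a turn, so 6 mm after two turns); then the nut bears on its washer and stops it.
- cap_top (a point): Centre of the flat top of the orange blanking cap on the drain's outlet, 53 mm across, 62 mm above the sink's underside as found; nothing stands above it. The cap is part of the drain; only pressed, not gripped.
- basket: Steel strainer basket, cup 74 mm across, 30 mm high, post with black knob to 46 mm; loose on the sink's underside near a corner. Origin: centre of its foot. Leave alone.
- tape_spool: Spool of white sealing tape, 52 mm across, 12.5 mm high, flat on the sink's underside near the opposite corner. Leave alone.
- pliers: Blue-handled pliers, about 240 mm long, flat on the bench. Leave alone.
- spray_bottle: White and green spray bottle with red head, 77 mm across, 210 mm tall. Leave alone.
- trap: White plastic U-shaped sink trap lying on the bench, about 180 x 140 mm, 38 mm pipe. Leave alone.
- marker: White felt marker with red cap, 104 mm long, 12 mm thick, lying flat on the sink's underside near a third corner. Leave alone.

How it is judged:
On the way, in this order (a step that is already met when the one before it is completed fails the run):
1. the nut has been loosened by one full turn, the drain not yet pressed down (value of joint nut above 6.28319 rad and value of joint drain below 0.002 m).
2. the nut has been loosened by two full turns (within a quarter turn), the drain not yet pressed down (value of joint nut between 10.996 and 14.137 rad and value of joint drain below 0.002 m), for 0.1 s.
3. the drain has been pressed down until the nut sits on its washer again (z of nut_center in the frame of seat below 0.0137 m and value of joint drain above 0.0045 m), for 0.1 s.
At the end, for the whole second after the job is handed in: The nut stands two full turns looser than found (1.75 to 2.25 turns), and the drain has been pressed down at least 4.5 mm, so far that the nut is within 1.2 mm of its washer; all at rest (all of step 3 and value of joint nut between 10.996 and 14.137 rad and velocity of joint nut between -0.1 and 0.1 rad/s); the robot touches nothing.
It fails at once if the nut is unscrewed further than two and a half turns (value of joint nut above 15.708 rad).
It fails at once if the drain's outlet or cap is taken between the fingers (horizontal distance between the grasp point and cap_top below 0.02 m and z of the grasp point in the frame of cap_top below 0.005 m).
It fails at once if a bystander is pushed more than 25 mm, lifted or knocked over (distance of any of basket, tape_spool, pliers, spray_bottle, trap, marker from where it was at the start of the episode above 0.025 m or angle between any of basket, tape_spool, pliers, spray_bottle, trap, marker's own z axis and vertical above 0.4 rad).
It also fails if it takes over 66 s, if anything falls off the work surface, if the arm or the gripper's body presses on something with over 40 N, if the wrist force passes 120 N, or if a joint passes its speed limit or range.

## Working session

There is one attempt and no reset: what is moved stays moved. The work goes in short steps, Python scripts to look and compute and a tool call to move; the robot and the scene stay as the last step left them, time stands still between calls to the robot, and variables do not carry over. Pictures are saved under pics/ and viewed, and the job is handed in when it is done.

Besides the shell and the picture viewer there is one more tool, called as name(argument=value, ...) on one line, values as JSON. step_arm: Moves the arm, as the interface text tells. Its arguments: {"type":"object","properties":{"rows":{"type":"array"}},"required":["rows"]}

```bash
ls; mkdir -p pics
python3 - <<'E'
from workcell import *
import cv2,numpy as np
o=observe();print(o);print(nose_length() if callable(nose_length) else nose_length)
for n in ["scene","top","wrist"]:
    c=get_calibration(n);print(n,c)
    p,d=camera(n);cv2.imwrite(f"pics/{n}0.png",p[:,:,::-1]);np.save(f"pics/{n}0d.npy",d)
E
```

```text
pics
{'time_s': 0.0, 'joints': array([-1.30368344,  0.60009517, -0.00250471,  1.60009514,  0.00181744,
        0.94289368, -0.07979479]), 'qd': array([ 0.00014841, -0.00118009, -0.00035273, -0.00093104, -0.00137825,
        0.00057783,  0.00042347]), 'joint_efforts': array([-1.22919835e-03, -7.65053344e+01,  1.49724450e+00, -2.52349252e+01,
       -5.23295067e-02,  1.68818934e-02,  1.88420586e-04]), 'position': array([0.24426354, 0.68209458, 0.20259459]), 'orientation': array([[-9.41490487e-01,  3.37039389e-01, -3.35718346e-04],
       [ 3.37039512e-01,  9.41489384e-01, -1.45184001e-03],
       [-1.73252013e-04, -1.48004391e-03, -9.99998890e-01]]), 'wrist_force': array([ 0.19091176,  0.73498123, -0.82896606]), 'torque': array([-0.02290497, -0.01480043,  0.05606039]), 'gripper_width': 0.09298411464818265}
0.019
scene {'fx': 499.46658323294446, 'fy': 499.46658323294446, 'cx': 323.6110415863666, 'cy': 238.93266939662064, 'distortion': array([-0.03848468,  0.        ,  0.        ,  0.        ,  0.        ]), 'rvec': array([ 1.94573177,  1.03440058, -0.53384707]), 'tvec': array([-0.31895718, -0.1412942 ,  1.98875534])}
top {'fx': 552.2059526424082, 'fy': 552.2059526424082, 'cx': 311.8012246044371, 'cy': 231.77119362082394, 'distortion': array([-0.11174749,  0.        ,  0.        ,  0.        ,  0.        ]), 'rvec': array([ 2.17524906, -2.2183536 ,  0.07285092]), 'tvec': array([0.00556639, 0.54170768, 1.47926556])}
wrist {'fx': 343.5424968333283, 'fy': 343.5424968333283, 'cx': 319.7953740856725, 'cy': 243.05208495352804, 'distortion': array([0.01043883, 0.        , 0.        , 0.        , 0.        ]), 'rvec': array([-2.3989704 , -1.68742776, -0.20801118]), 'tvec': array([-0.72347002, -0.02746132,  0.38834651])}
```

View pics/scene0.png

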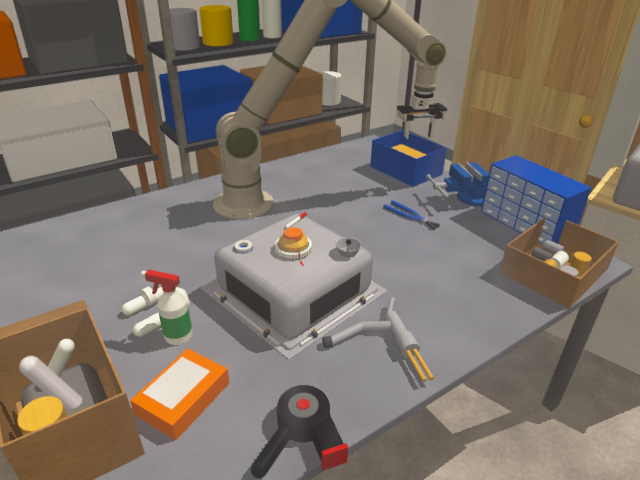

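View pics/top0.png

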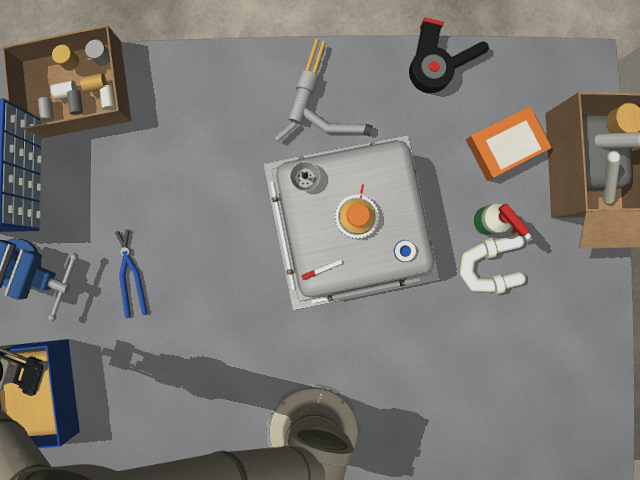

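View pics/wrist0.png

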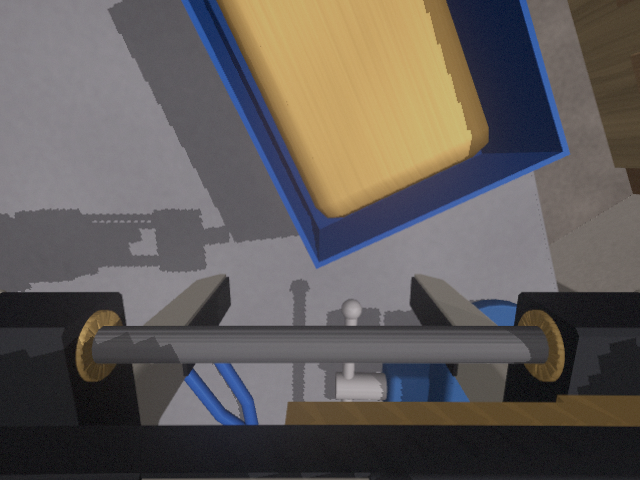

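The three views show the sink ahead of the base. In the top view, the nut and cap are near pixel (358,215), the red stroke is at (361,190), the basket at (308,177), the spool at (405,251) and the marker at (322,269). Next I'll measure them.

```bash
cat > h.py <<'E'
import cv2,numpy as np
from workcell import *
def K(c): return np.array([[c['fx'],0,c['cx']],[0,c['fy'],c['cy']],[0,0,1.]])
def ray(c,uv,z):
    uv=np.array(uv,float).reshape(-1,1,2)
    n=cv2.undistortPoints(uv,K(c),c['distortion'])[:,0]
    R=cv2.Rodrigues(c['rvec'])[0];o=-R.T@c['tvec']
    d=np.c_[n,np.ones(len(n))]@R
    return o+d*((z-o[2])/d[:,2])[:,None]
def blobs(p,lo,hi,amin=15):
    h=cv2.cvtColor(p,cv2.COLOR_RGB2HSV);m=cv2.inRange(h,lo,hi)
    n,l,s,c=cv2.connectedComponentsWithStats(m)
    return [(s[i,4],c[i].round(1),s[i,:4]) for i in range(1,n) if s[i,4]>=amin],l
E
python3 - <<'E'
from h import *
for n in("top","scene"):
    c=get_calibration(n);p=cv2.imread(f"pics/{n}0.png")[:,:,::-1].copy()
    for nm,lo,hi,z in(("orange",(5,150,150),(20,255,255),.212),("redA",(0,120,100),(4,255,255),.15),("redB",(174,120,100),(180,255,255),.15)):
        for a,ce,bb in blobs(p,lo,hi,8)[0]:
            w=ray(c,ce,z)[0]
            if abs(w[0]-.6)<.25 and abs(w[1])<.25: print(n,nm,a,ce,bb,w.round(4))
p=cv2.imread("pics/top0.png");cv2.imwrite("pics/topz.png",cv2.resize(p[130:310,250:450],None,fx=4,fy=4,interpolation=2)[:600,:800])
p=cv2.imread("pics/scene0.png");cv2.imwrite("pics/scz.png",cv2.resize(p[200:290,220:370],None,fx=5,fy=5,interpolation=2))
E
```

```text
top orange 480 [357.4 214.5] [346 202  24  26] [ 0.5692 -0.1115  0.212 ]
top redA 15 [361.7 188.6] [360 185   4   8] [ 0.6388 -0.1296  0.15  ]
top redA 64 [307.8 274.8] [302 271  13   9] [0.4285 0.0082 0.15  ]
scene orange 329 [296.1 237.6] [284 228  24  22] [ 0.5998 -0.1245  0.212 ]
scene redA 26 [303.  214.7] [300 212   7   7] [0.4158 0.0158 0.15  ]
scene redA 8 [301.1 263. ] [300 261   3   5] [ 0.6376 -0.1324  0.15  ]
```

View pics/topz.png

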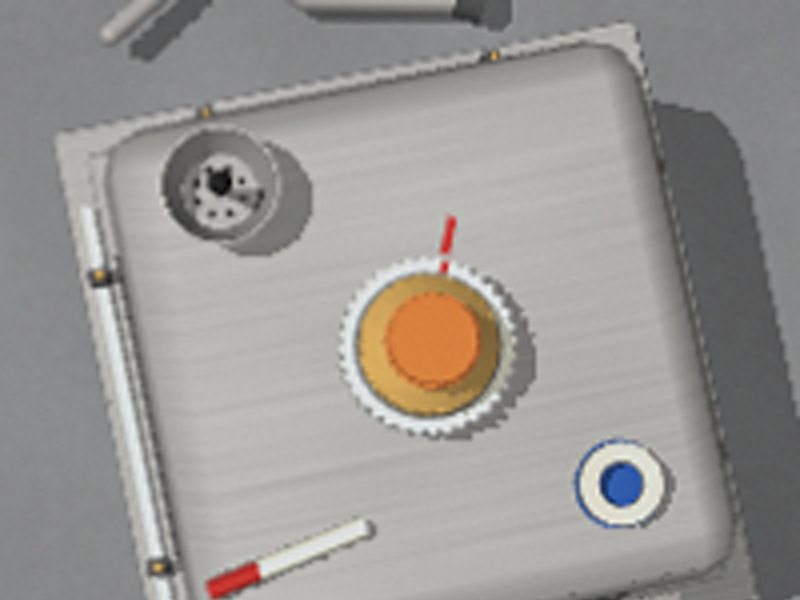

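View pics/scz.png

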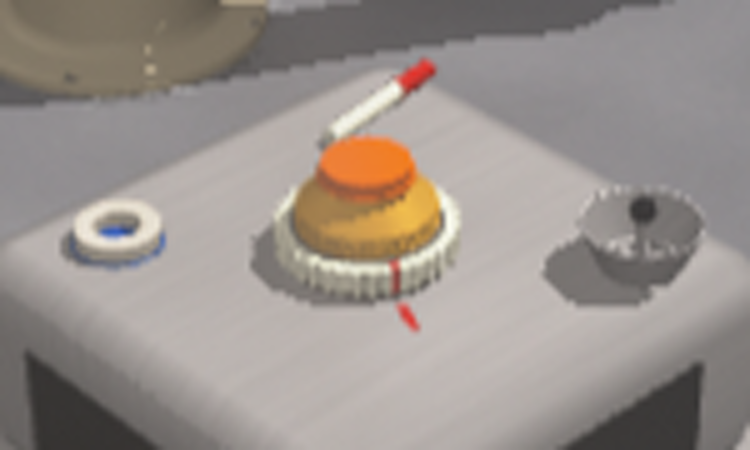

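Run:
```python
from h import *
c=get_calibration("top");p=cv2.imread("pics/top0.png")[:,:,::-1].copy()
g=(p.min(2)>200).astype(np.uint8); g[:190]=0;g[242:]=0;g[:,:330]=0;g[:,384:]=0
ys,xs=np.nonzero(g);print(xs.min(),xs.max(),ys.min(),ys.max())
pts=np.c_[xs,ys].astype(np.int32);hl=cv2.convexHull(pts)[:,0].astype(float)
w=ray(c,hl,.1705)[:,:2]
A=np.c_[2*w,np.ones(len(w))];s=np.linalg.lstsq(A,(w**2).sum(1),rcond=None)[0];print("nut c",s[:2],"r",np.sqrt(s[2]+s[:2]@s[:2]))
h=cv2.cvtColor(p,cv2.COLOR_RGB2HSV);m=cv2.inRange(h,(5,190,150),(14,255,255));m[:195]=0;m[240:]=0
m[:,:340]=0;m[:,380:]=0
ys,xs=np.nonzero(m);hl=cv2.convexHull(np.c_[xs,ys].astype(np.int32))[:,0].astype(float)
w=ray(c,hl,.212)[:,:2];A=np.c_[2*w,np.ones(len(w))];s=np.linalg.lstsq(A,(w**2).sum(1),rcond=None)[0];print("cap c",s[:2],"r",np.sqrt(s[2]+s[:2]@s[:2]))
d=np.load("pics/top0d.npy");print(d[214,358],d[200:206,300:302])
# depth to world of cap centre
R=cv2.Rodrigues(c['rvec'])[0]
for u,v in((358,215),(400,190),(357,198)):
    n=cv2.undistortPoints(np.array([[[u,v]]],float),K(c),c['distortion'])[0,0]
    print(u,v,R.T@(np.r_[n,1]*d[v,u]-c['tvec']))
for nm,uv,z in(("basket",(308,177),.18),("spool",(405,251),.16),("mk",(342,262),.156),("sinkmark",(360.5+.5,(215/4+130)),.15),("sm2",(447/4+250,250/4+130),.15)):print(nm,ray(c,uv,z)[0])
```

```text
335 377 194 237
nut c [ 0.56982688 -0.11292682] r 0.0528755906240083Traceback (most recent call last):
  File "<stdin>", line 10, in <module>
TypeError: 'NoneType' object is not subscriptable
```

Run:
```python
from h import *
c=get_calibration("top");p=cv2.imread("pics/top0.png")[:,:,::-1].copy()
h=cv2.cvtColor(p,cv2.COLOR_RGB2HSV);m=cv2.inRange(h,(5,180,215),(14,255,255));print(h[214,358],h[214,342])
m=cv2.inRange(h,(8,180,200),(14,255,255))
m[:195]=0;m[240:]=0
m[:,:340]=0;m[:,380:]=0
ys,xs=np.nonzero(m);hl=cv2.convexHull(np.c_[xs,ys].astype(np.int32))[:,0].astype(float)
w=ray(c,hl,.212)[:,:2];A=np.c_[2*w,np.ones(len(w))];s=np.linalg.lstsq(A,(w**2).sum(1),rcond=None)[0];print("cap c",s[:2],"r",np.sqrt(s[2]+s[:2]@s[:2]))
d=np.load("pics/top0d.npy")
R=cv2.Rodrigues(c['rvec'])[0]
for u,v in((358,215),(400,190),(357,198)):
    n=cv2.undistortPoints(np.array([[[u,v]]],float),K(c),c['distortion'])[0,0]
    print(u,v,R.T@(np.r_[n,1]*d[v,u]-c['tvec']))
for nm,uv,z in(("basket",(308,177),.18),("spool",(405,251),.16),("mk",(342,262),.156),("sinkmark",(361,(215/4+130)),.15),("sm2",(447/4+250,250/4+130),.15)):print(nm,ray(c,uv,z)[0])
c=get_calibration("scene");print(ray(c,(220+366/5,200+165/5),.212))
```

```text
[ 13 181 216] [ 19 142 217]
cap c [ 0.56888285 -0.11216079] r 0.026234125287544992
358 215 [ 0.56803154 -0.11289593  0.21158816]
400 190 [ 0.63351487 -0.22467877  0.15196415]
357 198 [ 0.61181335 -0.11428173  0.18241561]
basket [0.6654976  0.00312055 0.18      ]
spool [ 0.48183181 -0.23115684  0.16      ]
mk [ 0.45818518 -0.07610176  0.156     ]
sinkmark [ 0.65100194 -0.12817938  0.15      ]
sm2 [ 0.62911249 -0.12946248  0.15      ]
[[ 0.5750176  -0.11877288  0.212     ]]
```

```bash
cat >> h.py <<'E'
C=np.array([.569,-.1125])
def plan(xy,z,psi_deg,n,face=None):
    """rows from current pose to target; tool pointing down, tool y azimuth psi"""
    o=observe();R=o['orientation'];ps=np.degrees(np.arctan2(R[1,1],R[0,1]))
    dp=(psi_deg-ps);d=np.r_[xy,z]-o['position']
    for k in range(n):
        p=np.radians(ps+dp*k/n);y=np.array([np.cos(p),np.sin(p),0]);zz=np.array([0,0,-1]);x=np.cross(y,zz)
        v=d/n;print(*[f"{q:.4f}" for q in(v@x,v@y,v@zz)],"rz %.2f"%(-dp/n))
def st():
    o=observe();R=o['orientation'];p=o['position']
    ps=np.degrees(np.arctan2(R[1,1],R[0,1]));r=p[:2]-C
    print("t%.2f"%o['time_s'],"pos",p.round(4),"psi %.2f"%ps,"tilt",R[:,2].round(4),"rad %.4f phi %.1f"%(np.hypot(*r),np.degrees(np.arctan2(r[1],r[0]))),"F",o['wrist_force'].round(1),"j",o['joints'].round(2),"w",o['gripper_width'])
    # force in tool frame
    print("Ftool",(R.T@o['wrist_force']).round(2))
E
python3 - <<'E'
from h import *
c=get_calibration("wrist");o=observe();R=cv2.Rodrigues(c['rvec'])[0]
print("cam in tool",o['orientation'].T@(-R.T@c['tvec']-o['position']),"axis",o['orientation'].T@R[2])
E
```

```text
cam in tool [ 0.06715572 -0.00109164 -0.18037834] axis [-2.43329865e-01  6.00942196e-04  9.69943408e-01]
```

step_arm(rows=[0, 0, -0.035, 0, 0, 0, 0.0, 0, 0, -0.035, 0, 0, 0, 0.0, 0, 0, -0.035, 0, 0, 0, 0.0])

```text
time_s: 0.45
position: [0.2443, 0.6822, 0.3091]
orientation: [[-0.942, 0.337, -0.0], [0.337, 0.942, -0.001], [-0.0, -0.001, -1.0]]
wrist_force: [0.2, 0.7, -0.0]
gripper_width: 0.0737
```

Run:
```python
from h import *
st()
import numpy as np
f=np.radians(145)
plan(C+.080*np.array([np.cos(f),np.sin(f)]),.300,-125,24)
```

```text
t0.45 pos [0.2443 0.6822 0.3091] psi 70.31 tilt [-3.0e-04 -1.2e-03 -1.0e+00] rad 0.8585 phi 112.2 F [ 0.2  0.7 -0. ] j [-1.31  0.52  0.    1.48 -0.    1.15 -0.08] w 0.0736869927702238
Ftool [0.05 0.7  0.03]
-0.0207 -0.0257 0.0004 rz 8.14
-0.0241 -0.0226 0.0004 rz 8.14
-0.0271 -0.0189 0.0004 rz 8.14
-0.0295 -0.0149 0.0004 rz 8.14
-0.0313 -0.0106 0.0004 rz 8.14
-0.0325 -0.0060 0.0004 rz 8.14
-0.0330 -0.0014 0.0004 rz 8.14
-0.0329 0.0033 0.0004 rz 8.14
-0.0321 0.0079 0.0004 rz 8.14
-0.0306 0.0124 0.0004 rz 8.14
-0.0285 0.0166 0.0004 rz 8.14
-0.0259 0.0205 0.0004 rz 8.14
-0.0228 0.0239 0.0004 rz 8.14
-0.0191 0.0269 0.0004 rz 8.14
-0.0151 0.0293 0.0004 rz 8.14
-0.0108 0.0312 0.0004 rz 8.14
-0.0063 0.0324 0.0004 rz 8.14
-0.0017 0.0330 0.0004 rz 8.14
0.0030 0.0329 0.0004 rz 8.14
0.0077 0.0321 0.0004 rz 8.14
0.0121 0.0307 0.0004 rz 8.14
0.0163 0.0287 0.0004 rz 8.14
0.0202 0.0261 0.0004 rz 8.14
0.0237 0.0230 0.0004 rz 8.14
```

step_arm(rows=[-0.021, -0.026, 0, 0, 0, 8.1, 0, -0.024, -0.023, 0, 0, 0, 8.1, 0, -0.027, -0.019, 0, 0, 0, 8.1, 0, -0.03, -0.015, 0, 0, 0, 8.1, 0, -0.031, -0.011, 0, 0, 0, 8.1, 0, -0.032, -0.006, 0, 0, 0, 8.1, 0, -0.033, -0.001, 0, 0, 0, 8.1, 0, -0.033, 0.003, 0, 0, 0, 8.1, 0, -0.032, 0.008, 0, 0, 0, 8.1, 0, -0.031, 0.012, 0, 0, 0, 8.1, 0])

```text
time_s: 1.45
position: [0.3526, 0.3683, 0.3083]
orientation: [[0.191, 0.982, -0.0], [0.982, -0.191, -0.0], [-0.0, -0.0, -1.0]]
wrist_force: [1.0, 0.3, -0.7]
gripper_width: 0.0003
```

Run:
```python
from h import *
st()
f=np.radians(145)
plan(C+.080*np.array([np.cos(f),np.sin(f)]),.250,-125,15)
```

```text
t1.45 pos [0.3526 0.3683 0.3083] psi -11.03 tilt [-2.e-04 -0.e+00 -1.e+00] rad 0.5272 phi 114.2 F [ 1.   0.3 -0.7] j [-1.23  0.23  0.39  1.97 -0.11  0.96 -0.98] w 0.00029871649284402354
Ftool [0.51 0.88 0.68]
-0.0265 0.0154 0.0039 rz 7.60
-0.0243 0.0188 0.0039 rz 7.60
-0.0216 0.0218 0.0039 rz 7.60
-0.0185 0.0245 0.0039 rz 7.60
-0.0151 0.0267 0.0039 rz 7.60
-0.0114 0.0285 0.0039 rz 7.60
-0.0076 0.0297 0.0039 rz 7.60
-0.0036 0.0305 0.0039 rz 7.60
0.0005 0.0307 0.0039 rz 7.60
0.0046 0.0303 0.0039 rz 7.60
0.0085 0.0295 0.0039 rz 7.60
0.0124 0.0281 0.0039 rz 7.60
0.0160 0.0262 0.0039 rz 7.60
0.0193 0.0239 0.0039 rz 7.60
0.0223 0.0211 0.0039 rz 7.60
```

step_arm(rows=[-0.026, 0.015, 0.004, 0, 0, 7.6, 0, -0.024, 0.019, 0.004, 0, 0, 7.6, 0, -0.022, 0.022, 0.004, 0, 0, 7.6, 0, -0.019, 0.024, 0.004, 0, 0, 7.6, 0, -0.015, 0.027, 0.004, 0, 0, 7.6, 0, -0.011, 0.028, 0.004, 0, 0, 7.6, 0, -0.008, 0.03, 0.004, 0, 0, 7.6, 0, -0.004, 0.03, 0.004, 0, 0, 7.6, 0, 0, 0.031, 0.004, 0, 0, 7.6, 0, 0.005, 0.03, 0.004, 0, 0, 7.6, 0])

```text
time_s: 2.45
position: [0.4533, 0.0795, 0.2684]
orientation: [[0.999, 0.052, 0.0], [0.052, -0.999, 0.0], [0.0, -0.0, -1.0]]
wrist_force: [0.1, 0.5, -0.3]
gripper_width: 0.0005
```

step_arm(rows=[0.009, 0.03, 0, 0, 0, 7.6, 0, 0.012, 0.028, 0, 0, 0, 7.6, 0, 0.016, 0.026, 0, 0, 0, 7.6, 0, 0.019, 0.024, 0, 0, 0, 7.6, 0, 0.022, 0.021, 0, 0, 0, 7.6, 0])

```text
time_s: 2.95
position: [0.5043, -0.065, 0.2684]
orientation: [[0.819, -0.573, 0.0], [-0.573, -0.819, 0.0], [-0.0, -0.0, -1.0]]
wrist_force: [0.8, -0.1, -0.1]
gripper_width: 0.0003
```

Run:
```python
from h import *
st()
f=np.radians(145)
plan(C+.078*np.array([np.cos(f),np.sin(f)]),.180,-125,5)
```

```text
t2.95 pos [ 0.5043 -0.065   0.2684] psi -124.99 tilt [ 1.e-04  2.e-04 -1.e+00] rad 0.0803 phi 143.7 F [ 0.8 -0.1 -0.1] j [-0.67  0.37  0.95  2.05 -0.38  0.91 -1.7 ] w 0.0002956632913176258
Ftool [ 0.71 -0.33  0.13]
0.0005 0.0004 0.0177 rz 0.00
0.0005 0.0004 0.0177 rz 0.00
0.0005 0.0004 0.0177 rz 0.00
0.0005 0.0004 0.0177 rz 0.00
0.0005 0.0004 0.0177 rz 0.00
```

Run:
```python
from h import *
c=get_calibration("wrist");p,d=camera("wrist");cv2.imwrite("pics/w1.png",p[:,:,::-1])
```

```text
(no output)
```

View pics/w1.png

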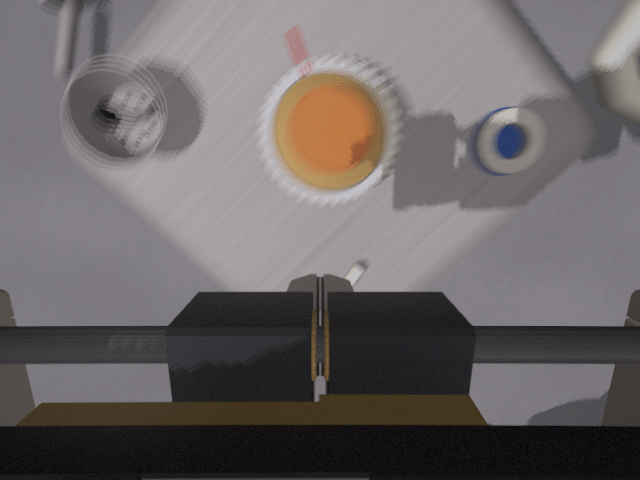

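The wrist view is slightly motion-blurred. It shows the nut at (332,128), its mark at (300,65), and the shut fingertips at (320,283). Now I'll descend beside the rim.

step_arm(rows=[0.0005, 0.0005, 0.03, 0, 0, 0, 0, 0.0005, 0.0005, 0.03, 0, 0, 0, 0, 0.0005, 0.0005, 0.022, 0, 0, 0, 0, 0.0005, 0.0005, 0.009, 0, 0, 0, 0, 0, 0, 0, 0, 0, 0, 0, 0, 0, 0, 0, 0, 0, 0])

```text
time_s: 3.6
position: [0.505, -0.0669, 0.1781]
orientation: [[0.822, -0.569, 0.001], [-0.569, -0.822, -0.0], [0.001, -0.0, -1.0]]
wrist_force: [0.0, 0.3, 0.1]
gripper_width: 0.0007
```

Run:
```python
from h import *
st()
c=get_calibration("wrist");p,d=camera("wrist");cv2.imwrite("pics/w2.png",p[:,:,::-1])
```

```text
t3.60 pos [ 0.505  -0.0669  0.1781] psi -124.70 tilt [ 8.e-04 -1.e-04 -1.e+00] rad 0.0786 phi 144.6 F [0.  0.3 0.1] j [-0.54  0.49  0.81  2.15 -0.54  0.72 -1.55] w 0.0006688667057529192
Ftool [-0.16 -0.28 -0.06]
```

View pics/w2.png

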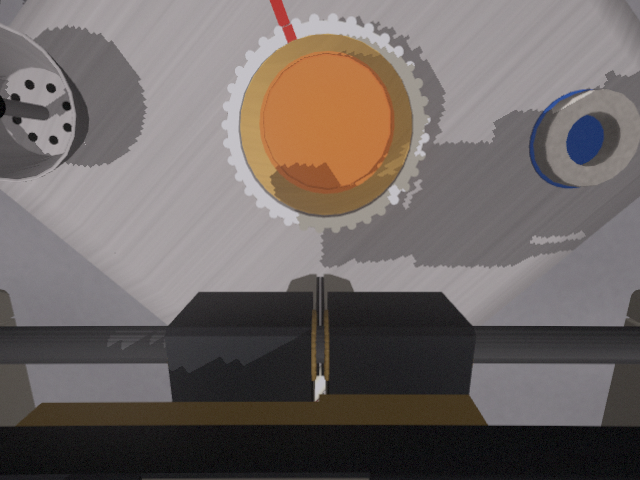

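The sharp wrist view shows the nut ring centred near (326,122), the red stroke at (285,20), and the fingertips at (320,280). I'll refine the centre from this.

```bash
cat >> h.py <<'E'
def wristnut(name=None,ztop=.1705,cam="wrist"):
    c=get_calibration(cam);p,d=camera(cam)
    if name:cv2.imwrite(name,p[:,:,::-1])
    return c,p,d
def circ(w):
    A=np.c_[2*w,np.ones(len(w))];s=np.linalg.lstsq(A,(w**2).sum(1),rcond=None)[0];return s[:2],np.sqrt(s[2]+s[:2]@s[:2])
E
python3 - <<'E'
from h import *
c=get_calibration("wrist")
p=cv2.imread("pics/w2.png")[:,:,::-1].copy()
h=cv2.cvtColor(p,cv2.COLOR_RGB2HSV)
# orange cap circle + brass body inner edge of nut
m=cv2.inRange(h,(5,178,60),(13,255,255));m[260:]=0;m[:40]=0;m[:,:200]=0;m[:,440:]=0
n,l,s,_=cv2.connectedComponentsWithStats(m);i=1+s[1:,4].argmax();ys,xs=np.nonzero(l==i)
hl=cv2.convexHull(np.c_[xs,ys].astype(np.int32))[:,0].astype(float);print("cap",xs.min(),xs.max(),ys.min(),ys.max(),*circ(ray(c,hl,.212)[:,:2]))
pts=[(222,125),(430,122),(323,14),(240,65),(404,62),(252,190),(320,231),(230,85),(370,22),(278,219)]
print("nut",*circ(ray(c,pts,.1705)[:,:2]))
m=(cv2.inRange(h,(0,140,90),(4,255,255))|cv2.inRange(h,(175,140,90),(180,255,255)));m[60:]=0
print(blobs(p,(0,140,90),(4,255,255),30)[0])
for q in [(286,22),(292,39),(272,0)]:print(ray(c,q,.1705 if q[1] else .15))
E
```

```text
cap 376 376 165 165 [ 0.15059125 -0.03410939] 0.40293946642776174
nut [ 0.5689896  -0.11599317] 0.05305341988000321
[(np.int32(280), array([279.5,  11.8]), array([270,   0,  19,  26], dtype=int32)), (np.int32(137), array([289.2,  32.9]), array([283,  25,  13,  18], dtype=int32))]
[[ 0.62113553 -0.12838445  0.1705    ]]
[[ 0.61351893 -0.12645975  0.1705    ]]
[[ 0.64040716 -0.13081051  0.15      ]]
```

step_arm(rows=[0.005, -0.0005, 0, 0, 0, 0, 0, 0.004, -0.0005, 0.0, 0, 0, 0, 0, 0.003, -0.0005, 0.0, 0, 0, 0, 0, 0.001, 0, 0.0, 0, 0, 0, 0])

```text
time_s: 4.05
position: [0.5167, -0.0731, 0.1777]
orientation: [[0.822, -0.569, 0.001], [-0.569, -0.822, -0.0], [0.001, -0.0, -1.0]]
wrist_force: [0.4, -0.3, 0.2]
gripper_width: 0.0005
```

step_arm(rows=[0.001, 0, 0, 0, 0, 0, 0, 0.001, 0, 0, 0, 0, 0, 0])

```text
time_s: 4.25
position: [0.5177, -0.0741, 0.1774]
orientation: [[0.822, -0.569, -0.0], [-0.569, -0.822, 0.0], [-0.0, 0.0, -1.0]]
wrist_force: [0.1, 0.1, -0.4]
gripper_width: 0.0004
```

step_arm(rows=[0.001, 0, 0, 0, 0, 0, 0])

```text
time_s: 4.35
position: [0.5186, -0.0746, 0.1774]
orientation: [[0.822, -0.569, -0.0], [-0.569, -0.822, 0.0], [-0.0, 0.0, -1.0]]
wrist_force: [0.2, 1.2, -1.0]
gripper_width: 0.0002
```

step_arm(rows=[0.001, 0, 0, 0, 0, 0, 0, 0.001, 0, 0, 0, 0, 0, 0])

```text
time_s: 4.55
position: [0.5202, -0.0758, 0.1774]
orientation: [[0.822, -0.569, -0.0], [-0.569, -0.822, -0.0], [-0.0, 0.0, -1.0]]
wrist_force: [0.1, -0.5, -0.3]
gripper_width: 0.0003
```

step_arm(rows=[0.001, 0, 0, 0, 0, 0, 0])

```text
time_s: 4.65
position: [0.5211, -0.0763, 0.1775]
orientation: [[0.822, -0.569, 0.0], [-0.569, -0.822, 0.0], [0.0, -0.0, -1.0]]
wrist_force: [0.2, 0.4, 0.5]
gripper_width: 0.0005
```

step_arm(rows=[0.001, 0, 0, 0, 0, 0, 0])

```text
time_s: 4.75
position: [0.5219, -0.0769, 0.1774]
orientation: [[0.822, -0.569, 0.0], [-0.569, -0.822, 0.0], [0.0, -0.0, -1.0]]
wrist_force: [0.7, -0.5, 0.0]
gripper_width: 0.0006
```

step_arm(rows=[0.001, 0, 0, 0, 0, 0, 0])

```text
time_s: 4.85
position: [0.5228, -0.0775, 0.1775]
orientation: [[0.822, -0.569, 0.0], [-0.569, -0.822, -0.0], [0.0, -0.0, -1.0]]
wrist_force: [0.6, 0.8, -0.5]
gripper_width: 0.0005
```

step_arm(rows=[0.001, 0, 0, 0, 0, 0, 0])

```text
time_s: 4.95
position: [0.5236, -0.078, 0.1774]
orientation: [[0.822, -0.569, 0.0], [-0.569, -0.822, -0.0], [0.0, -0.0, -1.0]]
wrist_force: [-0.5, -1.3, -0.0]
gripper_width: 0.0003
```

step_arm(rows=[0.001, 0, 0, 0, 0, 0, 0])

```text
time_s: 5.05
position: [0.5244, -0.0786, 0.1774]
orientation: [[0.822, -0.569, -0.0], [-0.569, -0.822, -0.0], [-0.0, 0.0, -1.0]]
wrist_force: [-0.8, -0.4, -0.4]
gripper_width: 0.0004
```

Run:
```python
from h import *
st()
c=get_calibration("wrist");p,d=camera("wrist");cv2.imwrite("pics/w3.png",p[:,:,::-1])
```

```text
t5.05 pos [ 0.5244 -0.0786  0.1774] psi -124.70 tilt [-0. -0. -1.] rad 0.0560 phi 142.8 F [-0.8 -0.4 -0.4] j [-0.5   0.51  0.8   2.1  -0.54  0.74 -1.53] w 0.0003990052893720844
Ftool [-0.4   0.77  0.43]
```

View pics/w3.png

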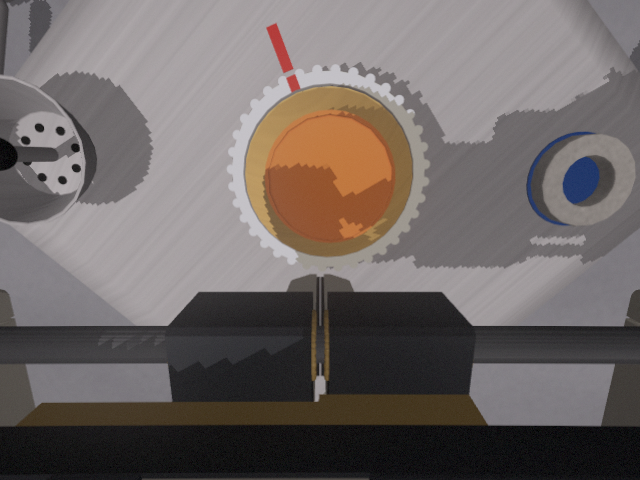

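step_arm(rows=[0.001, 0.002, 0, 0, 0, 0, 0, 0.0, 0.002, 0, 0, 0, 0, 0])

```text
time_s: 5.3
position: [0.5229, -0.0826, 0.1774]
orientation: [[0.822, -0.569, 0.0], [-0.569, -0.822, -0.0], [0.0, 0.0, -1.0]]
wrist_force: [-0.1, -0.0, 0.1]
gripper_width: 0.0006
```

step_arm(rows=[0.001, 0, 0, 0, 0, 0, 0])

```text
time_s: 5.4
position: [0.5234, -0.0833, 0.1775]
orientation: [[0.822, -0.57, -0.0], [-0.57, -0.822, -0.0], [-0.0, 0.0, -1.0]]
wrist_force: [0.4, -0.1, 1.3]
gripper_width: 0.0004
```

step_arm(rows=[0.001, 0, 0, 0, 0, 0, 0])

```text
time_s: 5.5
position: [0.5245, -0.0837, 0.1775]
orientation: [[0.822, -0.569, 0.0], [-0.569, -0.822, 0.0], [0.0, -0.0, -1.0]]
wrist_force: [0.1, -0.4, 0.1]
gripper_width: 0.0006
```

step_arm(rows=[0.001, 0, 0, 0, 0, 0, 0])

```text
time_s: 5.6
position: [0.5255, -0.0842, 0.1775]
orientation: [[0.822, -0.569, 0.0], [-0.569, -0.822, 0.0], [0.0, -0.0, -1.0]]
wrist_force: [-0.2, -0.2, -0.1]
gripper_width: 0.0002
```

Run:
```python
from h import *
st()
for n in("wrist","scene","top"):
    p,d=camera(n)
    if n=="scene": cv2.imwrite("pics/s4.png",cv2.resize(p[150:300,200:400,::-1],None,fx=4,fy=4))
    elif n=="top": cv2.imwrite("pics/t4.png",cv2.resize(p[130:280,270:470,::-1],None,fx=4,fy=4))
    else: cv2.imwrite("pics/w4.png",p[:,:,::-1])
    np.save(f"pics/{n}4d.npy",d)
```

```text
t5.60 pos [ 0.5255 -0.0842  0.1775] psi -124.70 tilt [ 1.e-04  0.e+00 -1.e+00] rad 0.0520 phi 146.9 F [-0.2 -0.2 -0.1] j [-0.49  0.51  0.8   2.1  -0.54  0.75 -1.52] w 0.00016992710632225542
Ftool [-0.07  0.24  0.14]
```

View pics/w4.png

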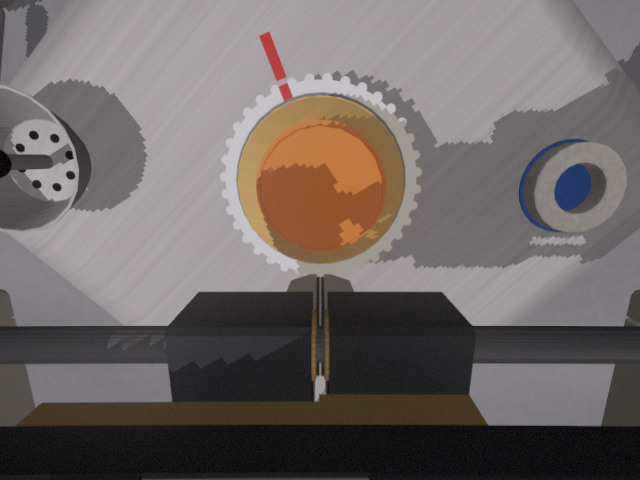

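View pics/s4.png

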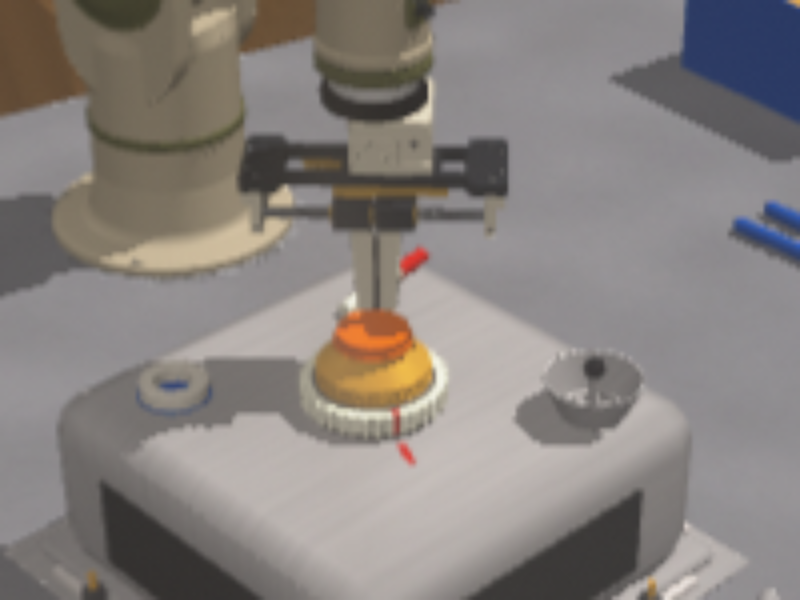

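View pics/t4.png

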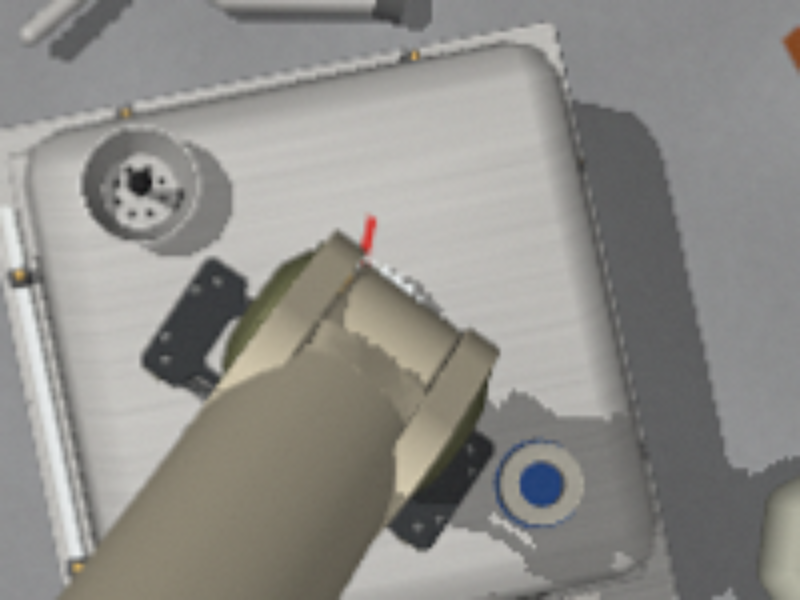

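The nut is centred at pixel x≈320 in line with the finger, and its lower edge is at about (320,275), right at the fingertip. I'll keep approaching in small steps.

step_arm(rows=[0.001, 0, 0, 0, 0, 0, 0])

```text
time_s: 5.85
position: [0.5261, -0.0846, 0.1774]
orientation: [[0.822, -0.569, -0.0], [-0.569, -0.822, 0.0], [-0.0, 0.0, -1.0]]
wrist_force: [-0.4, 0.2, -0.2]
gripper_width: 0.0004
```

step_arm(rows=[0.001, 0, 0, 0, 0, 0, 0])

```text
time_s: 5.95
position: [0.5271, -0.0853, 0.1775]
orientation: [[0.822, -0.569, 0.0], [-0.569, -0.822, -0.0], [0.0, -0.0, -1.0]]
wrist_force: [0.3, 0.2, -0.8]
gripper_width: 0.0005
```

step_arm(rows=[0.001, 0, 0, 0, 0, 0, 0])

```text
time_s: 6.05
position: [0.5279, -0.0859, 0.1774]
orientation: [[0.822, -0.569, 0.0], [-0.569, -0.822, -0.0], [0.0, -0.0, -1.0]]
wrist_force: [-0.0, 0.4, 0.7]
gripper_width: 0.0002
```

step_arm(rows=[0.001, 0, 0, 0, 0, 0, 0])

```text
time_s: 6.15
position: [0.5287, -0.0865, 0.1775]
orientation: [[0.822, -0.569, 0.0], [-0.569, -0.822, -0.0], [0.0, -0.0, -1.0]]
wrist_force: [-0.3, 0.5, -0.2]
gripper_width: 0.0007
```

Run:
```python
from h import *
st()
c,p,d=wristnut("pics/w5.png");o=observe()
R=cv2.Rodrigues(c['rvec'])[0]
m=cv2.inRange(p,(0,0,0),(0,0,0))
def pt(u,v):
    n=cv2.undistortPoints(np.array([[[u,v]]],float),K(c),c['distortion'])[0,0]
    w=R.T@(np.r_[n,1]*d[v,u]-c['tvec']);return o['orientation'].T@(w-o['position'])
for v in range(240,300,4): print(v,[ (pt(u,v)*1000).round(1) for u in(305,340)])
print((pt(320,200)*1000).round(1))
cv2.imwrite("pics/w5z.png",cv2.resize(p[60:310,200:440,::-1],None,fx=2.4,fy=2.4))
```

```text
t6.15 pos [ 0.5287 -0.0865  0.1775] psi -124.70 tilt [ 1.e-04 -0.e+00 -1.e+00] rad 0.0479 phi 147.2 F [-0.3  0.5 -0.2] j [-0.49  0.52  0.8   2.09 -0.55  0.75 -1.52] w 0.000713516382587578
Ftool [-0.55 -0.26  0.17]
240 [array([ 31.4,  -5.6, -33.7]), array([ 31.4,   9.8, -33.6])]
244 [array([ 29.4,  -5.6, -32.7]), array([ 29.6,   9.8, -33.7])]
248 [array([ 27.9,  -5.6, -34.2]), array([ 27.7,   9.9, -33.4])]
252 [array([ 26.1,  -5.6, -34.3]), array([ 25.7,   9.9, -32.8])]
256 [array([ 23.7,  -5.7, -32.2]), array([ 22.1,  10.3, -26.7])]
260 [array([ 15.7,  -6.7, -12. ]), array([ 15.1,  11.3, -10.1])]
264 [array([12.9, -6.8, -9.8]), array([12.3, 11.5, -7.9])]
268 [array([ 9.3, -7. , -5.5]), array([ 9.3, 11.7, -5.5])]
272 [array([ 2.6, -7.7,  7.5]), array([ 2.6, 12.5,  7.3])]
276 [array([  8.7,  -6.6, -16.8]), array([ 0.3, 12.5,  7. ])]
280 [array([  8.9,  -6.3, -22.9]), array([  8.8,  10.7, -22.7])]
284 [array([  9.1,  -6. , -28.9]), array([  8.7,  10.4, -27.8])]
288 [array([  9.3,  -5.8, -34.4]), array([  9.2,  10.1, -34.4])]
292 [array([  35.5,   -2.5, -103.6]), array([  35.8,    5.8, -104.5])]
296 [array([  35.3,   -2.4, -105.7]), array([  35.3,    5.7, -105.7])]
[ 49.1   1.  -34.8]
```

View pics/w5z.png

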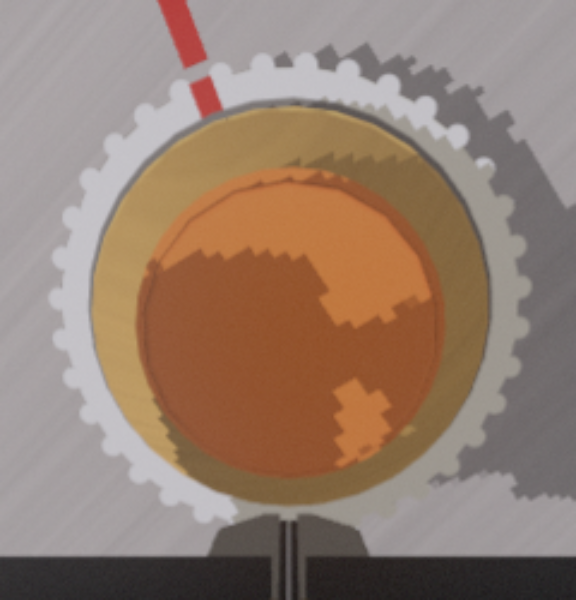

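Run:
```python
from h import *
o=observe();Rt=o['orientation'];P=o['position']
print("nose",nose_length() if callable(nose_length) else nose_length)
for cam in("wrist","scene"):
    c=get_calibration(cam)
    for q in [(0,0,19),(7.5,0,19),(7.5,17,19),(-7.5,17,19),(7.5,0,0),(7.5,0,-20),(7.5,0,-40),(7.5,17,-40)]:
        w=P+Rt@(np.array(q)/1000)
        uv=cv2.projectPoints(w[None],c['rvec'],c['tvec'],K(c),c['distortion'])[0].ravel()
        print(cam,q,uv.round(1), (uv-[200,150])*4 if cam=="scene" else "")
c,p,d=wristnut();R=cv2.Rodrigues(c['rvec'])[0]
def pt(u,v):
    n=cv2.undistortPoints(np.array([[[u,v]]],float),K(c),c['distortion'])[0,0]
    w=R.T@(np.r_[n,1]*d[v,u]-c['tvec']);return (Rt.T@(w-P)*1000).round(1)
for v in(274,276,278,282,288,290): print(v,[(u,*pt(u,v)) for u in(290,296,302,308,312,316,318,320,322,326)])
p,d=camera("scene");cv2.imwrite("pics/s5.png",cv2.resize(p[190:270,250:350,::-1],None,fx=7,fy=7,interpolation=2))
```

```text
nose 0.019
wrist (0, 0, 19) [318.4 270.2] 
wrist (7.5, 0, 19) [318.4 258.4] 
wrist (7.5, 17, 19) [346.5 258.4] 
wrist (-7.5, 17, 19) [346.1 281.7] 
wrist (7.5, 0, 0) [318.2 268.2] 
wrist (7.5, 0, -20) [318.  280.9] 
wrist (7.5, 0, -40) [317.7 296.8] 
wrist (7.5, 17, -40) [356.5 296.8] 
scene (0, 0, 19) [294.5 237.9] [378.1400207  351.47689229]
scene (7.5, 0, 19) [294.4 239.2] [377.63084123 356.98241982]
scene (7.5, 17, 19) [288.7 239.2] [354.8842768  356.60815149]
scene (-7.5, 17, 19) [289.  236.4] [356.08763205 345.64558136]
scene (7.5, 0, 0) [294.3 233.9] [377.27586819 335.62228914]
scene (7.5, 0, -20) [294.2 228.2] [376.8979087  312.81061934]
scene (7.5, 0, -40) [294.1 222.4] [376.51547489 289.65647732]
scene (7.5, 17, -40) [288.3 222.3] [353.2643302 289.271363 ]
274 [(290, np.float64(1.7), np.float64(-16.3), np.float64(7.1)), (296, np.float64(1.2), np.float64(-12.9), np.float64(8.6)), (302, np.float64(1.3), np.float64(-9.4), np.float64(8.1)), (308, np.float64(1.5), np.float64(-5.9), np.float64(7.5)), (312, np.float64(1.6), np.float64(-3.6), np.float64(7.2)), (316, np.float64(1.6)
[... 2626 characters left out ...]
64(1.9), np.float64(-29.5)), (326, np.float64(8.9), np.float64(3.7), np.float64(-33.2))]
290 [(290, np.float64(9.3), np.float64(-12.4), np.float64(-36.5)), (296, np.float64(9.0), np.float64(-9.8), np.float64(-35.9)), (302, np.float64(9.3), np.float64(-7.0), np.float64(-36.5)), (308, np.float64(9.5), np.float64(-4.3), np.float64(-37.2)), (312, np.float64(9.2), np.float64(-2.6), np.float64(-36.4)), (316, np.float64(7.8), np.float64(-0.8), np.float64(-32.9)), (318, np.float64(6.9), np.float64(0.1), np.float64(-30.7)), (320, np.float64(6.3), np.float64(1.0), np.float64(-29.1)), (322, np.float64(7.3), np.float64(1.9), np.float64(-31.5)), (326, np.float64(8.8), np.float64(3.7), np.float64(-35.3))]
```

View pics/s5.png

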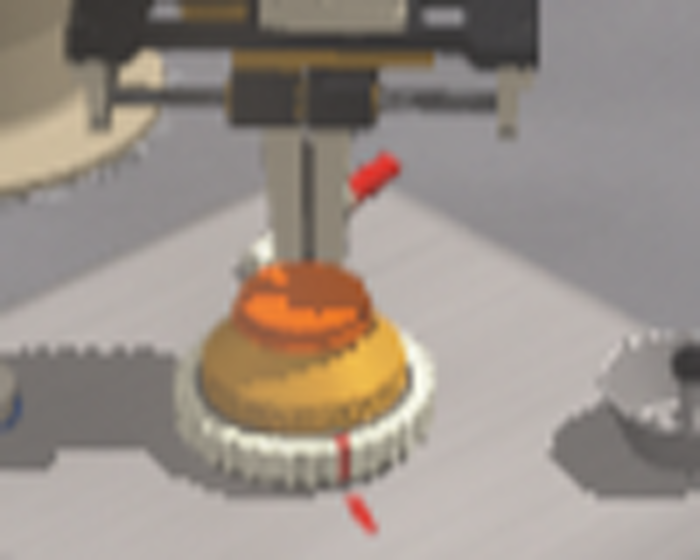

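Run:
```python
from h import *
P=np.array([0.24426354, 0.68209458, 0.20259459]);y=np.array([.337,.9415,0])
c=get_calibration("scene")
for z in(19,0,-17,-40,-65):
  for s in(-.0465,.0465,):
    w=P+y*s-np.array([0,0,z/1000]);uv=cv2.projectPoints(w[None],c['rvec'],c['tvec'],K(c),c['distortion'])[0].ravel();print(z,s,uv.round(1),((uv-[380,80])*8).round())
p=cv2.imread("pics/scene0.png");cv2.imwrite("pics/s0z.png",cv2.resize(p[80:150,380:470],None,fx=8,fy=8,interpolation=2))
d=np.load("pics/scene0d.npy");
```

```text
19 -0.0465 [406.6 146. ] [213. 528.]
19 0.0465 [427.4 144.2] [379. 513.]
0 -0.0465 [407.1 141.7] [217. 493.]
0 0.0465 [428.  139.8] [384. 479.]
-17 -0.0465 [407.5 137.7] [220. 462.]
-17 0.0465 [428.5 135.9] [388. 448.]
-40 -0.0465 [408.1 132.3] [225. 419.]
-40 0.0465 [429.3 130.6] [394. 405.]
-65 -0.0465 [408.8 126.4] [231. 371.]
-65 0.0465 [430.1 124.7] [401. 358.]
```

View pics/s0z.png

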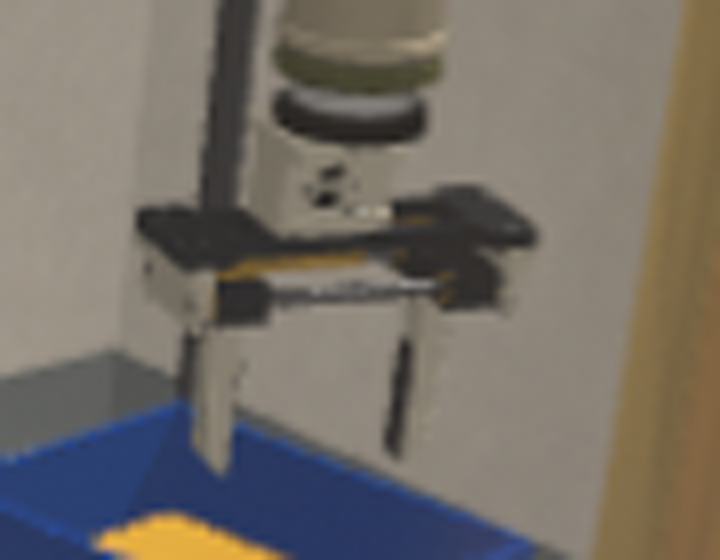

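The images disagree with the stated nose length. Both the wrist depth and the scene view put the real fingertips at tool z of about −0.016 m, not +0.019 m. That means the tips are currently above the nut, which explains why there was no contact. I'll use the measured value and check it by touch. Next I'll recompute the nut centre in the tool frame.

Run:
```python
from h import *
c=get_calibration("wrist");o=observe()
z=np.array([(50,297),(532,286),(262,60),(305,57),(348,68),(110,143),(510,205),(68,377),(140,474),(487,436)],float)/2.4+[200,60]
ce,r=circ(ray(c,z,.1705)[:,:2]);print(ce,r)
print("tool",o['orientation'].T@(np.r_[ce,.1705]-o['position']))
print("capctr",ray(c,[200+290/2.4,60+327/2.4],.212))
d=np.load("pics/wrist0d.npy")
p=cv2.imread("pics/wrist0.png");cv2.imwrite("pics/w0z.png",cv2.resize(p[260:440,100:520],None,fx=1.9,fy=1.9))
```

```text
[ 0.56804363 -0.11611927] 0.05332335066402937
tool [0.04921864 0.00193463 0.0069354 ]
capctr [[ 0.5696781  -0.11656418  0.212     ]]
```

step_arm(rows=[-0.008, 0.0005, 0, 0, 0, 0, 0, -0.008, 0.0005, 0, 0, 0, 0, 0, -0.007, 0.0005, 0, 0, 0, 0, 0, 0, 0, 0.015, 0, 0, 0, 0, 0, 0, 0.012, 0, 0, 0, 0, 0, 0, 0.006, 0, 0, 0, 0, 0, 0, 0.003, 0, 0, 0, 0])

```text
time_s: 7.0
position: [0.5085, -0.0745, 0.1408]
orientation: [[0.822, -0.569, -0.001], [-0.569, -0.822, -0.0], [-0.001, 0.001, -1.0]]
wrist_force: [0.2, 0.0, 0.4]
gripper_width: 0.0006
```

```bash
sed -i 's/^C=.*/C=np.array([.5685,-.116])/' h.py
python3 - <<'E'
from h import *
st()
c,p,d=wristnut("pics/w6.png")
cv2.imwrite("pics/w6z.png",cv2.resize(p[60:310,200:440,::-1],None,fx=2.4,fy=2.4))
E
```

```text
t7.00 pos [ 0.5085 -0.0745  0.1408] psi -124.71 tilt [-1.e-03 -1.e-04 -1.e+00] rad 0.0729 phi 145.4 F [0.2 0.  0.4] j [-0.47  0.54  0.74  2.17 -0.61  0.65 -1.47] w 0.000618946163753682
Ftool [ 0.17 -0.14 -0.36]
```

View pics/w6z.png

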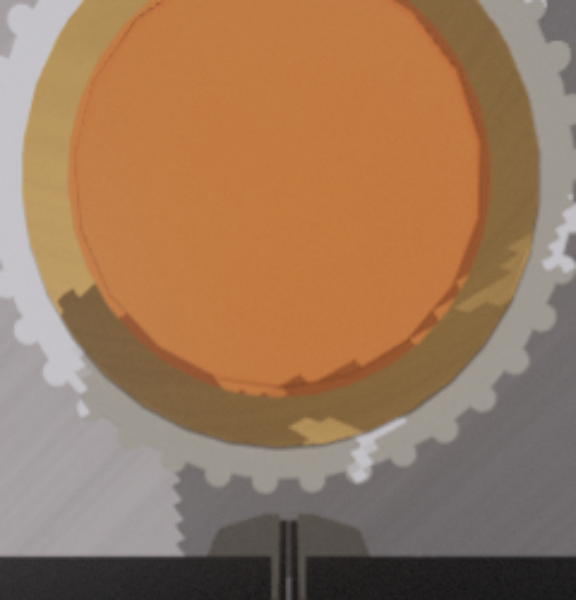

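The fingertip is now just outside the ribs, with a gap below (285,490), and clear of the sink. I'll close in.

step_arm(rows=[0.004, 0, 0, 0, 0, 0, 0, 0.003, 0, 0, 0, 0, 0, 0])

```text
time_s: 7.25
position: [0.5152, -0.0789, 0.1418]
orientation: [[0.822, -0.569, 0.001], [-0.569, -0.822, -0.0], [0.001, -0.0, -1.0]]
wrist_force: [-0.2, 0.5, 0.1]
gripper_width: 0.0005
```

step_arm(rows=[0.001, 0, 0, 0, 0, 0, 0])

```text
time_s: 7.35
position: [0.5162, -0.0796, 0.1418]
orientation: [[0.822, -0.569, 0.001], [-0.569, -0.822, -0.0], [0.001, -0.0, -1.0]]
wrist_force: [-0.5, 1.0, 0.2]
gripper_width: 0.0004
```

step_arm(rows=[0.001, 0, 0, 0, 0, 0, 0])

```text
time_s: 7.45
position: [0.5163, -0.0797, 0.1416]
orientation: [[0.822, -0.569, -0.0], [-0.569, -0.822, 0.0], [-0.0, -0.0, -1.0]]
wrist_force: [-0.4, 1.6, 1.2]
gripper_width: 0.0001
```

step_arm(rows=[0.001, 0, 0, 0, 0, 0, 0])

```text
time_s: 7.55
position: [0.5164, -0.0797, 0.1414]
orientation: [[0.822, -0.569, -0.001], [-0.569, -0.822, 0.001], [-0.002, -0.0, -1.0]]
wrist_force: [-4.2, 3.3, 4.0]
gripper_width: 0.0002
```

Contact is confirmed at 63.5 mm from the axis, with about 3–4 N per mm of overtravel. I'll press slightly more and start the first arc.

step_arm(rows=[0.001, 0, 0, 0, 0, 0, 0, 0.0003, 0.0053, 0, 0, 0, -5, 0, 0.0003, 0.0053, 0, 0, 0, -5, 0, 0.0002, 0.0053, 0, 0, 0, -5, 0, 0.0002, 0.0053, 0, 0, 0, -5, 0, 0.0002, 0.0053, 0, 0, 0, -5, 0, 0.0002, 0.0053, 0, 0, 0, -5, 0])

```text
time_s: 8.25
position: [0.5059, -0.1098, 0.1411]
orientation: [[0.997, -0.078, -0.002], [-0.078, -0.997, 0.001], [-0.002, -0.001, -1.0]]
wrist_force: [-3.4, 2.7, 0.6]
gripper_width: 0.0005
```

Run:
```python
from h import *
st()
c,p,d=wristnut("pics/w7.png")
```

```text
t8.25 pos [ 0.5059 -0.1098  0.1411] psi -94.46 tilt [-0.0024  0.0015 -1.    ] rad 0.0629 phi 174.3 F [-3.4  2.7  0.6] j [-0.29  0.5   0.57  2.15 -0.47  0.61 -1.03] w 0.0005481251034618471
Ftool [-3.6  -2.47 -0.55]
```

View pics/w7.png

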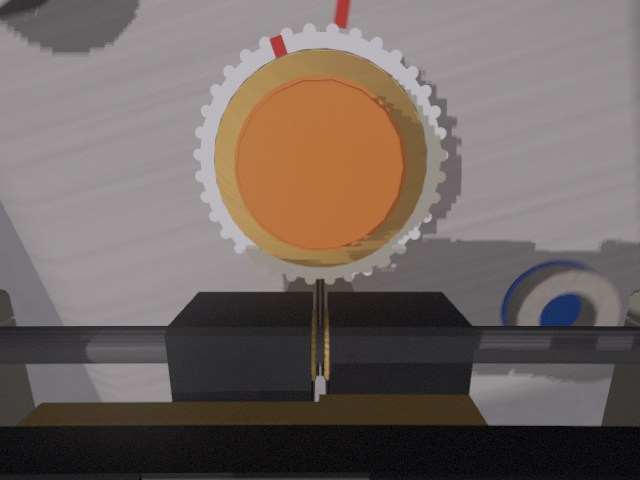

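The wrist view shows that the nut mark at (278,45) stayed fixed relative to the tool, while the sink stroke moved to (343,8). The nut is turning with no slip, so I'll continue.

step_arm(rows=[0.001, 0.0074, 0, 0, 0, -7, 0, 0.0006, 0.0074, 0, 0, 0, -7, 0, 0.0005, 0.0074, 0, 0, 0, -7, 0, 0.0005, 0.0074, 0, 0, 0, -7, 0, 0.0005, 0.0074, 0, 0, 0, -7, 0, 0.0005, 0.0074, 0, 0, 0, -7, 0])

```text
time_s: 8.9
position: [0.5185, -0.153, 0.1412]
orientation: [[0.794, 0.608, -0.003], [0.608, -0.794, 0.0], [-0.002, -0.002, -1.0]]
wrist_force: [-6.3, -2.1, 3.4]
gripper_width: 0.0003
```

Run:
```python
from h import *
st()
```

```text
t8.90 pos [ 0.5185 -0.153   0.1412] psi -52.57 tilt [-0.003  0.    -1.   ] rad 0.0622 phi -143.5 F [-6.3 -2.1  3.4] j [-0.06  0.49  0.35  2.1  -0.28  0.61 -0.44] w 0.0002904852254529459
Ftool [-6.25 -2.19 -3.37]
```

step_arm(rows=[0.0005, 0.0074, 0, 0, 0, -7, 0, 0.0005, 0.0074, 0, 0, 0, -7, 0, 0.0005, 0.0074, 0, 0, 0, -7, 0, 0.0005, 0.0074, 0, 0, 0, -7, 0, 0.0005, 0.0074, 0, 0, 0, -7, 0, 0.0005, 0.0074, 0, 0, 0, -7, 0, 0.0005, 0.0074, 0, 0, 0, -7, 0, 0.0005, 0.0074, 0, 0, 0, -7, 0])

```text
time_s: 9.7
position: [0.5724, -0.1782, 0.1417]
orientation: [[-0.059, 0.998, 0.0], [0.998, 0.059, -0.002], [-0.002, 0.0, -1.0]]
wrist_force: [-2.9, -4.6, 2.1]
gripper_width: 0.0004
```

Run:
```python
from h import *
st()
c,p,d=wristnut("pics/w8.png")
```

```text
t9.70 pos [ 0.5724 -0.1782  0.1417] psi 3.36 tilt [ 2.0e-04 -2.3e-03 -1.0e+00] rad 0.0623 phi -86.4 F [-2.9 -4.6  2.1] j [ 0.17  0.52  0.06  1.96 -0.04  0.66  0.31] w 0.000362972613744329
Ftool [-4.46 -3.16 -2.12]
```

View pics/w8.png

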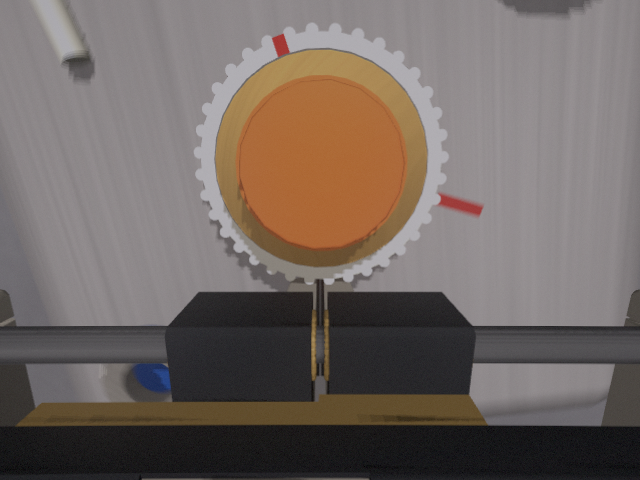

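No slip so far: the nut mark is at (281,45) and the sink stroke is at (460,204). I'll continue.

step_arm(rows=[0.0008, 0.0074, 0, 0, 0, -7, 0, 0.0006, 0.0074, 0, 0, 0, -7, 0, 0.0005, 0.0074, 0, 0, 0, -7, 0, 0.0005, 0.0074, 0, 0, 0, -7, 0, 0.0005, 0.0074, 0, 0, 0, -7, 0, 0.0005, 0.0074, 0, 0, 0, -7, 0, 0.0005, 0.0074, 0, 0, 0, -7, 0, 0.0005, 0.0074, 0, 0, 0, -7, 0])

```text
time_s: 10.55
position: [0.6234, -0.1475, 0.1421]
orientation: [[-0.859, 0.511, 0.005], [0.511, 0.859, -0.002], [-0.005, 0.001, -1.0]]
wrist_force: [3.8, -5.3, 0.3]
gripper_width: 0.0003
```

Run:
```python
from h import *
st()
```

```text
t10.55 pos [ 0.6234 -0.1475  0.1421] psi 59.26 tilt [ 0.005  -0.0023 -1.    ] rad 0.0633 phi -29.9 F [ 3.8 -5.3  0.3] j [ 0.29  0.57 -0.22  1.85  0.18  0.73  1.  ] w 0.0002691530388749256
Ftool [-6.   -2.63 -0.22]
```

step_arm(rows=[0.0005, 0.0074, 0, 0, 0, -7, 0, 0.0005, 0.0074, 0, 0, 0, -7, 0, 0.0005, 0.0074, 0, 0, 0, -7, 0, 0.0005, 0.0074, 0, 0, 0, -7, 0, 0.0005, 0.0074, 0, 0, 0, -7, 0, 0.0005, 0.0074, 0, 0, 0, -7, 0, 0.0005, 0.0074, 0, 0, 0, -7, 0, 0.0005, 0.0074, 0, 0, 0, -7, 0])

```text
time_s: 11.35
position: [0.6264, -0.0876, 0.1424]
orientation: [[-0.904, -0.428, 0.006], [-0.428, 0.904, 0.001], [-0.006, -0.002, -1.0]]
wrist_force: [5.1, -0.6, 2.1]
gripper_width: 0.0005
```

Run:
```python
from h import *
st()
c,p,d=wristnut("pics/w9.png")
```

```text
t11.35 pos [ 0.6264 -0.0876  0.1424] psi 115.36 tilt [ 0.0063  0.0011 -1.    ] rad 0.0645 phi 26.1 F [ 5.1 -0.6  2.1] j [ 0.38  0.6  -0.49  1.86  0.39  0.78  1.69] w 0.0005315670096821228
Ftool [-4.39 -2.79 -2.08]
```

View pics/w9.png

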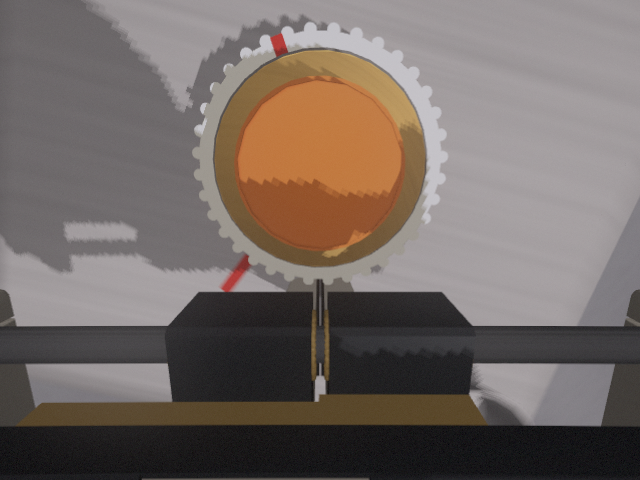

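The nut has now turned 240° with no slip: its mark is at (279,45) and the sink stroke is at (235,273). I'll back off and orbit back for stroke two.

step_arm(rows=[-0.007, 0, 0, 0, 0, 0, 0, -0.007, -0.001, -0.001, 0, 0, 8, 0, 0.0007, -0.0105, -0.001, 0, 0, 8, 0, 0.0007, -0.0105, 0, 0, 0, 8, 0, 0.0007, -0.0105, 0, 0, 0, 8, 0, 0.0007, -0.0105, 0, 0, 0, 8, 0, 0.0007, -0.0105, 0, 0, 0, 8, 0, 0.0007, -0.0105, 0, 0, 0, 8, 0, 0.0007, -0.0105, 0, 0, 0, 8, 0])

```text
time_s: 12.3
position: [0.6233, -0.1533, 0.1431]
orientation: [[-0.774, 0.633, -0.0], [0.633, 0.774, 0.0], [0.0, -0.0, -1.0]]
wrist_force: [-0.1, 0.4, 0.1]
gripper_width: 0.0007
```

Run:
```python
from h import *
st()
o=observe();print((o['orientation'].T@(np.r_[C,.17]-o['position'])).round(4))
```

```text
t12.30 pos [ 0.6233 -0.1533  0.1431] psi 50.72 tilt [-5.e-04  1.e-04 -1.e+00] rad 0.0663 phi -34.3 F [-0.1  0.4  0.1] j [ 0.27  0.57 -0.18  1.84  0.15  0.74  0.9 ] w 0.0007460870770657501
Ftool [ 0.38  0.24 -0.12]
[ 0.0661 -0.0058 -0.0269]
```

step_arm(rows=[-0.008, -0.006, 0, 0, 0, 0, 0, 0.0007, -0.0104, 0, 0, 0, 8, 0, 0.0007, -0.0104, 0, 0, 0, 8, 0, 0.0007, -0.0104, 0, 0, 0, 8, 0, 0.0007, -0.0104, 0, 0, 0, 8, 0, 0.0007, -0.0104, 0, 0, 0, 8, 0, 0.0007, -0.0104, 0, 0, 0, 8, 0, 0.0007, -0.0104, 0, 0, 0, 8, 0, 0.0007, -0.0104, 0, 0, 0, 8, 0])

```text
time_s: 13.2
position: [0.5513, -0.1894, 0.1433]
orientation: [[0.224, 0.975, 0.0], [0.975, -0.224, -0.0], [-0.0, 0.0, -1.0]]
wrist_force: [-0.3, 0.3, -0.1]
gripper_width: 0.0002
```

Run:
```python
from h import *
st()
o=observe();print((o['orientation'].T@(np.r_[C,.17]-o['position'])).round(4))
```

```text
t13.20 pos [ 0.5513 -0.1894  0.1433] psi -12.92 tilt [ 0.e+00 -2.e-04 -1.e+00] rad 0.0754 phi -103.2 F [-0.3  0.3 -0.1] j [ 0.14  0.51  0.13  1.99 -0.11  0.65  0.12] w 0.00024837648866985536
Ftool [ 0.22 -0.39  0.1 ]
[ 0.0754  0.0003 -0.0267]
```

step_arm(rows=[0.0007, -0.0105, 0, 0, 0, 8, 0, 0.0007, -0.0105, 0, 0, 0, 8, 0, 0.0007, -0.0105, 0, 0, 0, 8, 0, 0.0007, -0.0105, 0, 0, 0, 8, 0, 0.0007, -0.0105, 0, 0, 0, 8, 0, 0.0007, -0.0105, 0, 0, 0, 8, 0, 0.0007, -0.0105, 0, 0, 0, 8, 0, 0.0007, -0.0105, 0, 0, 0, 8, 0, 0.0007, -0.0105, 0, 0, 0, 8, 0, 0.0007, -0.0105, 0, 0, 0, 8, 0])

```text
time_s: 14.2
position: [0.4927, -0.1117, 0.1434]
orientation: [[0.999, -0.05, 0.0], [-0.05, -0.999, -0.0], [0.0, 0.0, -1.0]]
wrist_force: [-0.0, 0.2, -1.1]
gripper_width: 0.0005
```

step_arm(rows=[0.0007, -0.0105, 0, 0, 0, 8, 0, 0.0007, -0.0105, 0, 0, 0, 8, 0, 0.0007, -0.0105, 0, 0, 0, 8, 0, 0.0007, -0.0105, 0, 0, 0, 8, 0, 0.0007, -0.0105, 0, 0, 0, 8, 0])

```text
time_s: 14.7
position: [0.5128, -0.0638, 0.1434]
orientation: [[0.733, -0.68, 0.0], [-0.68, -0.733, 0.0], [0.0, -0.0, -1.0]]
wrist_force: [0.5, 0.0, 0.4]
gripper_width: 0.0006
```

Run:
```python
from h import *
st()
o=observe();print((o['orientation'].T@(np.r_[C,.17]-o['position'])).round(4))
c,p,d=wristnut("pics/w10.png")
```

```text
t14.70 pos [ 0.5128 -0.0638  0.1434] psi -132.85 tilt [ 1.e-04  0.e+00 -1.e+00] rad 0.0764 phi 136.9 F [0.5 0.  0.4] j [-0.51  0.55  0.78  2.16 -0.63  0.67 -1.61] w 0.0005674894642564662
Ftool [ 0.35 -0.38 -0.39]
[ 0.0764  0.0004 -0.0266]
```

View pics/w10.png

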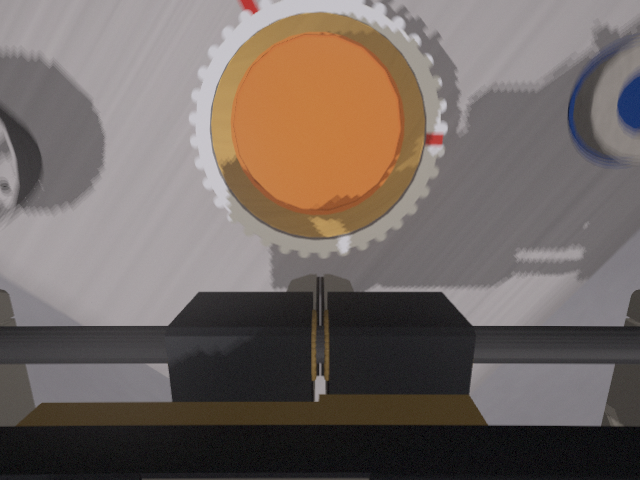

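After stroke one the nut mark is at (436,140) and the sink stroke at (249,5), so the nut has turned about 235° as expected. Now stroke two.

step_arm(rows=[0.006, 0, 0, 0, 0, 0, 0, 0.005, 0, 0, 0, 0, 0, 0, 0.0025, 0, 0, 0, 0, 0, 0, 0.0015, 0, 0, 0, 0, 0, 0, 0.0005, 0.0074, 0, 0, 0, -7, 0, 0.0005, 0.0074, 0, 0, 0, -7, 0, 0.0005, 0.0074, 0, 0, 0, -7, 0, 0.0005, 0.0074, 0, 0, 0, -7, 0, 0.0005, 0.0074, 0, 0, 0, -7, 0])

```text
time_s: 15.65
position: [0.5066, -0.1078, 0.1434]
orientation: [[0.992, -0.127, -0.001], [-0.127, -0.992, 0.001], [-0.001, -0.001, -1.0]]
wrist_force: [-1.1, 3.7, -0.7]
gripper_width: 0.0009
```

Run:
```python
from h import *
st()
```

```text
t15.65 pos [ 0.5066 -0.1078  0.1434] psi -97.31 tilt [-0.0012  0.0015 -1.    ] rad 0.0624 phi 172.5 F [-1.1  3.7 -0.7] j [-0.3   0.5   0.58  2.15 -0.47  0.62 -1.09] w 0.0009225689510835073
Ftool [-1.56 -3.51  0.69]
```

step_arm(rows=[0.0015, 0.0074, 0, 0, 0, -7, 0, 0.0007, 0.0074, 0, 0, 0, -7, 0, 0.0005, 0.0074, 0, 0, 0, -7, 0, 0.0005, 0.0074, 0, 0, 0, -7, 0, 0.0005, 0.0074, 0, 0, 0, -7, 0, 0.0005, 0.0074, 0, 0, 0, -7, 0, 0.0005, 0.0074, 0, 0, 0, -7, 0, 0.0005, 0.0074, 0, 0, 0, -7, 0])

```text
time_s: 16.45
position: [0.5277, -0.1623, 0.1435]
orientation: [[0.661, 0.75, -0.001], [0.75, -0.661, 0.001], [-0.001, -0.001, -1.0]]
wrist_force: [-2.5, 1.3, 0.2]
gripper_width: -0.0001
```

Run:
```python
from h import *
st()
```

```text
t16.45 pos [ 0.5277 -0.1623  0.1435] psi -41.38 tilt [-1.4e-03  5.0e-04 -1.0e+00] rad 0.0617 phi -131.4 F [-2.5  1.3  0.2] j [ 0.    0.49  0.28  2.07 -0.22  0.62 -0.29] w -0.00014606260539620926
Ftool [-0.67 -2.67 -0.21]
```

step_arm(rows=[0.0018, 0.0074, 0, 0, 0, -7, 0, 0.0008, 0.0074, 0, 0, 0, -7, 0, 0.0005, 0.0074, 0, 0, 0, -7, 0, 0.0005, 0.0074, 0, 0, 0, -7, 0, 0.0005, 0.0074, 0, 0, 0, -7, 0, 0.0005, 0.0074, 0, 0, 0, -7, 0])

```text
time_s: 17.05
position: [0.5699, -0.1778, 0.1438]
orientation: [[-0.01, 1.0, -0.001], [1.0, 0.01, -0.001], [-0.001, -0.001, -1.0]]
wrist_force: [-2.1, -2.3, 1.8]
gripper_width: 0.0004
```

Run:
```python
from h import *
st()
c,p,d=wristnut("pics/w11.png")
```

```text
t17.05 pos [ 0.5699 -0.1778  0.1438] psi 0.55 tilt [-5.0e-04 -1.4e-03 -1.0e+00] rad 0.0618 phi -88.7 F [-2.1 -2.3  1.8] j [ 0.16  0.52  0.06  1.96 -0.05  0.67  0.26] w 0.0004439173017193721
Ftool [-2.28 -2.15 -1.78]
```

View pics/w11.png

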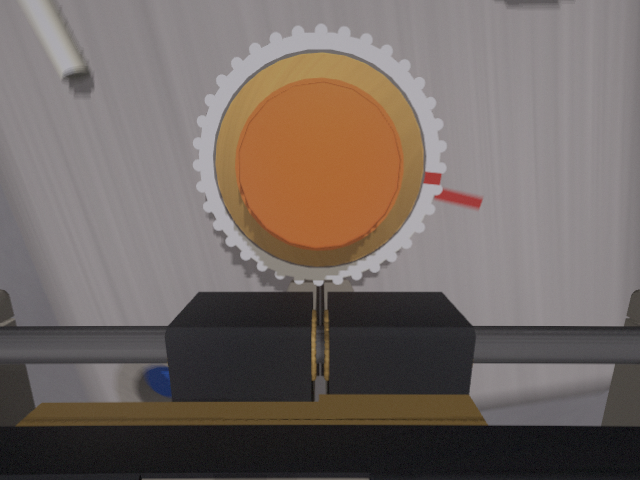

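The nut mark at (432,178) has just passed the sink stroke at (458,198), so one full turn is done. I'll continue.

step_arm(rows=[0.001, 0.0074, 0, 0, 0, -7, 0, 0.0008, 0.0074, 0, 0, 0, -7, 0, 0.0005, 0.0074, 0, 0, 0, -7, 0, 0.0005, 0.0074, 0, 0, 0, -7, 0, 0.0005, 0.0074, 0, 0, 0, -7, 0, 0.0005, 0.0074, 0, 0, 0, -7, 0, 0.0005, 0.0074, 0, 0, 0, -7, 0, 0.0005, 0.0074, 0, 0, 0, -7, 0])

```text
time_s: 17.9
position: [0.6218, -0.1496, 0.1442]
orientation: [[-0.833, 0.553, 0.003], [0.553, 0.833, -0.002], [-0.003, -0.0, -1.0]]
wrist_force: [1.7, -4.7, 2.2]
gripper_width: 0.0006
```

Run:
```python
from h import *
st()
```

```text
t17.90 pos [ 0.6218 -0.1496  0.1442] psi 56.40 tilt [ 0.0028 -0.002  -1.    ] rad 0.0629 phi -32.2 F [ 1.7 -4.7  2.2] j [ 0.29  0.57 -0.22  1.85  0.17  0.74  0.96] w 0.0005513764799822686
Ftool [-4.01 -2.98 -2.16]
```

step_arm(rows=[0.0005, 0.0074, 0, 0, 0, -7, 0, 0.0005, 0.0074, 0, 0, 0, -7, 0, 0.0005, 0.0074, 0, 0, 0, -7, 0, 0.0005, 0.0074, 0, 0, 0, -7, 0, 0.0005, 0.0074, 0, 0, 0, -7, 0, 0.0005, 0.0074, 0, 0, 0, -7, 0, 0.0005, 0.0074, 0, 0, 0, -7, 0, 0.0005, 0.0074, 0, 0, 0, -7, 0, 0.0005, 0.0074, 0, 0, 0, -7, 0])

```text
time_s: 18.8
position: [0.6245, -0.0844, 0.1445]
orientation: [[-0.871, -0.492, 0.004], [-0.492, 0.871, -0.0], [-0.004, -0.002, -1.0]]
wrist_force: [2.6, -0.3, 2.6]
gripper_width: 0.0007
```

Run:
```python
from h import *
st()
c,p,d=wristnut("pics/w12.png")
```

```text
t18.80 pos [ 0.6245 -0.0844  0.1445] psi 119.47 tilt [ 4.3e-03 -2.0e-04 -1.0e+00] rad 0.0643 phi 29.5 F [ 2.6 -0.3  2.6] j [ 0.39  0.6  -0.52  1.86  0.41  0.79  1.73] w 0.0007257678142198491
Ftool [-2.13 -1.5  -2.55]
```

View pics/w12.png

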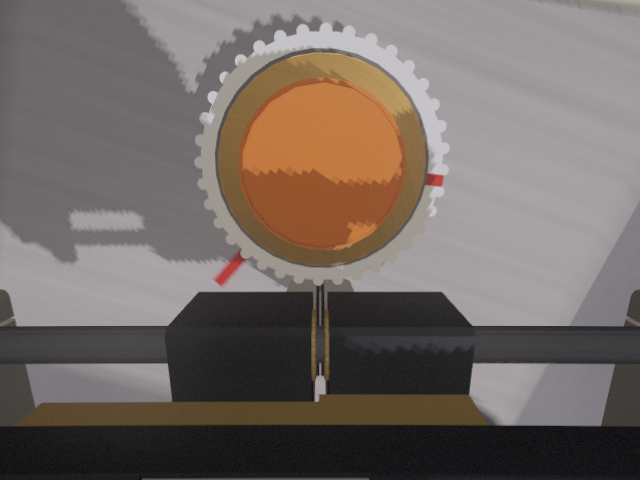

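The nut is at about 477° with no slip: nut mark (434,180), sink stroke (230,268). I'll back off and rewind for the last stroke.

step_arm(rows=[-0.008, 0, 0, 0, 0, 0, 0, -0.007, 0, -0.001, 0, 0, 0, 0, 0.0007, -0.0105, -0.001, 0, 0, 8, 0, 0.0007, -0.0105, 0, 0, 0, 8, 0, 0.0007, -0.0105, 0, 0, 0, 8, 0, 0.0007, -0.0105, 0, 0, 0, 8, 0, 0.0007, -0.0105, 0, 0, 0, 8, 0, 0.0007, -0.0105, 0, 0, 0, 8, 0, 0.0007, -0.0105, 0, 0, 0, 8, 0])

```text
time_s: 19.75
position: [0.6381, -0.1474, 0.1453]
orientation: [[-0.889, 0.457, -0.0], [0.457, 0.889, 0.0], [0.0, -0.0, -1.0]]
wrist_force: [-0.1, -0.0, -0.7]
gripper_width: 0.0006
```

Run:
```python
from h import *
st()
o=observe();print((o['orientation'].T@(np.r_[C,.17]-o['position'])).round(4))
```

```text
t19.75 pos [ 0.6381 -0.1474  0.1453] psi 62.81 tilt [-2.e-04  1.e-04 -1.e+00] rad 0.0763 phi -24.3 F [-0.1 -0.  -0.7] j [ 0.3   0.59 -0.25  1.81  0.2   0.77  1.05] w 0.00064163785211952
Ftool [ 0.1  -0.1   0.67]
[ 0.0762 -0.0039 -0.0247]
```

step_arm(rows=[0.0003, -0.013, 0, 0, 0, 8, 0, 0.0005, -0.012, 0, 0, 0, 8, 0, 0.0007, -0.0105, 0, 0, 0, 8, 0, 0.0007, -0.0105, 0, 0, 0, 8, 0, 0.0007, -0.0105, 0, 0, 0, 8, 0, 0.0007, -0.0105, 0, 0, 0, 8, 0, 0.0007, -0.0105, 0, 0, 0, 8, 0, 0.0007, -0.0105, 0, 0, 0, 8, 0, 0.0007, -0.0105, 0, 0, 0, 8, 0, 0.0007, -0.0105, 0, 0, 0, 8, 0])

```text
time_s: 20.75
position: [0.5474, -0.1895, 0.1455]
orientation: [[0.296, 0.955, 0.0], [0.955, -0.296, -0.0], [-0.0, 0.0, -1.0]]
wrist_force: [0.5, -0.3, -0.0]
gripper_width: 0.0008
```

step_arm(rows=[0.0007, -0.0105, 0, 0, 0, 8, 0, 0.0007, -0.0105, 0, 0, 0, 8, 0, 0.0007, -0.0105, 0, 0, 0, 8, 0, 0.0007, -0.0105, 0, 0, 0, 8, 0, 0.0007, -0.0105, 0, 0, 0, 8, 0, 0.0007, -0.0105, 0, 0, 0, 8, 0, 0.0007, -0.0105, 0, 0, 0, 8, 0, 0.0007, -0.0105, 0, 0, 0, 8, 0, 0.0007, -0.0105, 0, 0, 0, 8, 0, 0.0007, -0.0105, 0, 0, 0, 8, 0])

```text
time_s: 21.75
position: [0.4943, -0.108, 0.1456]
orientation: [[0.992, -0.125, 0.001], [-0.125, -0.992, 0.0], [0.001, -0.0, -1.0]]
wrist_force: [0.4, 0.8, -0.4]
gripper_width: 0.0007
```

step_arm(rows=[0.0007, -0.0105, 0, 0, 0, 8, 0, 0.0007, -0.0105, 0, 0, 0, 8, 0, 0.0007, -0.0105, 0, 0, 0, 8, 0, 0.0007, -0.0105, 0, 0, 0, 8, 0])

```text
time_s: 22.15
position: [0.5105, -0.0693, 0.1457]
orientation: [[0.776, -0.631, 0.001], [-0.631, -0.776, 0.0], [0.0, -0.001, -1.0]]
wrist_force: [-0.4, 1.0, 0.3]
gripper_width: 0.0001
```

Run:
```python
from h import *
st()
o=observe();print((o['orientation'].T@(np.r_[C,.17]-o['position'])).round(4))
```

```text
t22.15 pos [ 0.5105 -0.0693  0.1457] psi -129.14 tilt [ 8.e-04  2.e-04 -1.e+00] rad 0.0745 phi 141.1 F [-0.4  1.   0.3] j [-0.48  0.53  0.75  2.16 -0.6   0.66 -1.57] w 0.00013473231364725507
Ftool [-0.92 -0.54 -0.25]
[ 0.0745 -0.0004 -0.0243]
```

step_arm(rows=[0.005, 0, 0, 0, 0, 0, 0, 0.005, 0, 0, 0, 0, 0, 0, 0.0025, 0, 0, 0, 0, 0, 0, 0.0015, 0, 0, 0, 0, 0, 0, 0.0006, 0.0074, 0, 0, 0, -7, 0, 0.0006, 0.0074, 0, 0, 0, -7, 0, 0.0005, 0.0074, 0, 0, 0, -7, 0, 0.0005, 0.0074, 0, 0, 0, -7, 0, 0.0005, 0.0074, 0, 0, 0, -7, 0, 0.0005, 0.0074, 0, 0, 0, -7, 0])

```text
time_s: 23.15
position: [0.5059, -0.1209, 0.1452]
orientation: [[0.998, 0.064, -0.003], [0.064, -0.998, 0.002], [-0.003, -0.002, -1.0]]
wrist_force: [-2.8, 2.3, -0.9]
gripper_width: 0.0007
```

Run:
```python
from h import *
st()
```

```text
t23.15 pos [ 0.5059 -0.1209  0.1452] psi -86.33 tilt [-0.0028  0.0017 -1.    ] rad 0.0628 phi -175.5 F [-2.8  2.3 -0.9] j [-0.23  0.48  0.51  2.14 -0.41  0.61 -0.94] w 0.000684322650120726
Ftool [-2.6  -2.42  0.87]
```

step_arm(rows=[0.0015, 0.0074, 0, 0, 0, -7, 0, 0.0008, 0.0074, 0, 0, 0, -7, 0, 0.0006, 0.0074, 0, 0, 0, -7, 0, 0.0006, 0.0074, 0, 0, 0, -7, 0, 0.0006, 0.0074, 0, 0, 0, -7, 0, 0.0006, 0.0074, 0, 0, 0, -7, 0, 0.0006, 0.0074, 0, 0, 0, -7, 0, 0.0006, 0.0074, 0, 0, 0, -7, 0, 0.0006, 0.0074, 0, 0, 0, -7, 0, 0.0006, 0.0074, 0, 0, 0, -7, 0])

```text
time_s: 24.15
position: [0.5528, -0.1762, 0.1457]
orientation: [[0.282, 0.959, 0.0], [0.959, -0.282, -0.001], [-0.0, 0.0, -1.0]]
wrist_force: [-0.5, -0.8, 0.4]
gripper_width: 0.0003
```

Run:
```python
from h import *
st()
c,p,d=wristnut("pics/w13.png")
```

```text
t24.15 pos [ 0.5528 -0.1762  0.1457] psi -16.41 tilt [ 0.e+00 -5.e-04 -1.e+00] rad 0.0623 phi -104.6 F [-0.5 -0.8  0.4] j [ 0.12  0.5   0.14  2.   -0.11  0.65  0.04] w 0.0002786134753003047
Ftool [-0.9  -0.26 -0.44]
```

View pics/w13.png

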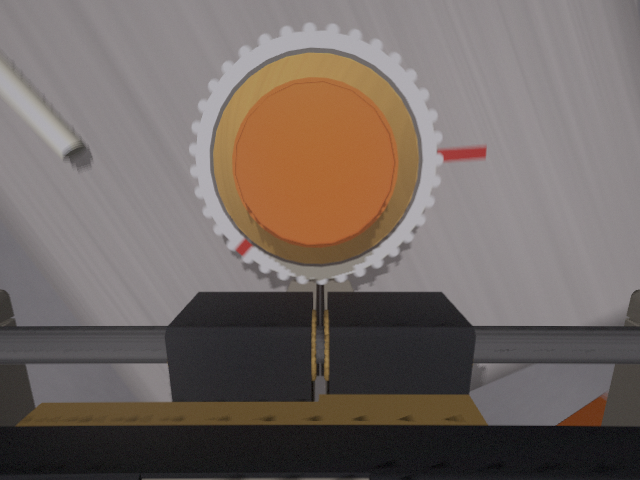

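The nut is at about 590°: nut mark (244,246), sink stroke (465,153). Contact force has dropped, so I'll press a little more and continue.

step_arm(rows=[0.0015, 0.006, 0, 0, 0, -7, 0, 0.001, 0.0074, 0, 0, 0, -7, 0, 0.0007, 0.0074, 0, 0, 0, -7, 0, 0.0006, 0.0074, 0, 0, 0, -7, 0, 0.0005, 0.0074, 0, 0, 0, -7, 0, 0.0005, 0.0074, 0, 0, 0, -7, 0, 0.0005, 0.0074, 0, 0, 0, -7, 0])

```text
time_s: 24.9
position: [0.6024, -0.1685, 0.1461]
orientation: [[-0.535, 0.845, 0.002], [0.845, 0.535, -0.003], [-0.003, -0.0, -1.0]]
wrist_force: [-0.1, -5.8, 1.5]
gripper_width: 0.0007
```

Run:
```python
from h import *
st()
c,p,d=wristnut("pics/w14.png")
```

```text
t24.90 pos [ 0.6024 -0.1685  0.1461] psi 32.37 tilt [ 0.0017 -0.0028 -1.    ] rad 0.0625 phi -57.1 F [-0.1 -5.8  1.5] j [ 0.25  0.55 -0.11  1.89  0.09  0.71  0.66] w 0.0007379644491865467
Ftool [-4.86 -3.21 -1.53]
```

View pics/w14.png

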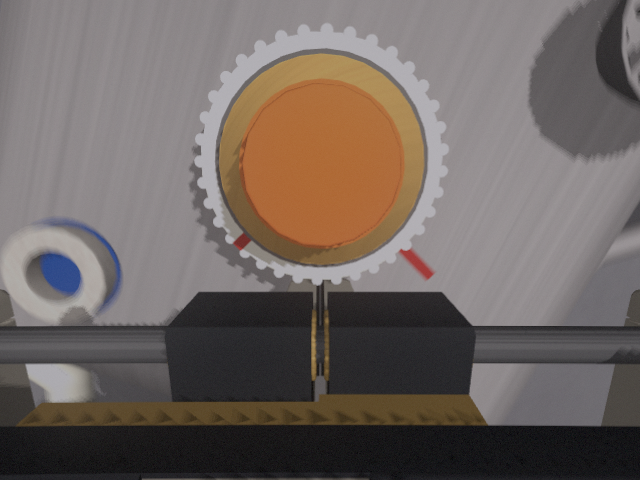

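The nut is at about 635°: nut mark (242,241), sink stroke (416,263). About 85° is left.

step_arm(rows=[0.0005, 0.0074, 0, 0, 0, -7, 0, 0.0005, 0.0074, 0, 0, 0, -7, 0, 0.0005, 0.0074, 0, 0, 0, -7, 0, 0.0005, 0.0074, 0, 0, 0, -7, 0, 0.0005, 0.0074, 0, 0, 0, -7, 0, 0.0005, 0.0074, 0, 0, 0, -7, 0, 0.0005, 0.0074, 0, 0, 0, -7, 0, 0.0005, 0.0074, 0, 0, 0, -7, 0])

```text
time_s: 25.75
position: [0.6323, -0.1174, 0.1466]
orientation: [[-1.0, 0.028, 0.005], [0.028, 1.0, -0.001], [-0.005, -0.001, -1.0]]
wrist_force: [4.8, -2.8, 1.6]
gripper_width: 0.0003
```

step_arm(rows=[0.0005, 0.0074, 0, 0, 0, -7, 0, 0.0005, 0.0074, 0, 0, 0, -7, 0, 0.0005, 0.0074, 0, 0, 0, -7, 0, 0.0005, 0.0074, 0, 0, 0, -7, 0])

```text
time_s: 26.15
position: [0.6262, -0.0875, 0.1467]
orientation: [[-0.895, -0.445, 0.006], [-0.445, 0.895, -0.0], [-0.005, -0.003, -1.0]]
wrist_force: [5.7, -1.2, 1.3]
gripper_width: 0.0005
```

Run:
```python
from h import *
st()
c,p,d=wristnut("pics/w15.png")
```

```text
t26.15 pos [ 0.6262 -0.0875  0.1467] psi 116.44 tilt [ 0.0058 -0.     -1.    ] rad 0.0643 phi 26.3 F [ 5.7 -1.2  1.3] j [ 0.39  0.6  -0.52  1.85  0.4   0.79  1.69] w 0.0005100684959648196
Ftool [-4.54 -3.64 -1.3 ]
```

View pics/w15.png

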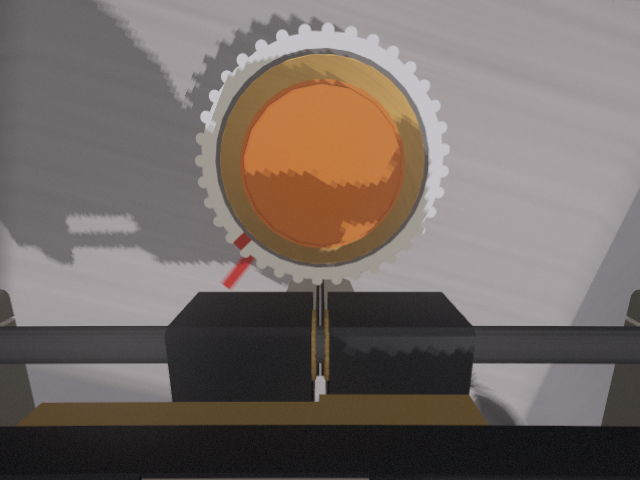

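The nut is at about 713° (1.98 turns): nut mark (242,241), sink stroke (236,272). Now I'll retract, rise and go to the cap. The tool-z reading disagrees with the images, so I'll press with the TCP about 24 mm off the cap centre. That keeps clear of the grasp-zone rule under either interpretation.

step_arm(rows=[-0.007, -0.001, 0, 0, 0, 0, 0, -0.007, 0, 0, 0, 0, 0, 0, 0, 0, -0.03, 0, 0, 0, 0, 0, 0, -0.035, 0, 0, 0, 0, 0, 0, -0.03, 0, 0, 0, 0, 0, 0, 0, 0, 0, 0, 0, 0, 0, 0, 0, 0, 0, 0])

```text
time_s: 26.9
position: [0.6368, -0.0817, 0.2406]
orientation: [[-0.898, -0.441, 0.0], [-0.441, 0.898, -0.0], [-0.0, -0.001, -1.0]]
wrist_force: [-0.3, -0.4, -0.3]
gripper_width: 0.0006
```

Run:
```python
from h import *
st()
c,p,d=wristnut("pics/w16.png");o=observe()
print((o['orientation'].T@(np.r_[C,.212]-o['position'])).round(4))
R=cv2.Rodrigues(c['rvec'])[0];Rt=o['orientation'];P=o['position']
def pt(u,v):
    n=cv2.undistortPoints(np.array([[[u,v]]],float),K(c),c['distortion'])[0,0]
    w=R.T@(np.r_[n,1]*d[v,u]-c['tvec']);return w.round(4)
h=cv2.cvtColor(p,cv2.COLOR_RGB2HSV)
print(pt(322,130))
```

```text
t26.90 pos [ 0.6368 -0.0817  0.2406] psi 116.17 tilt [ 3.e-04 -4.e-04 -1.e+00] rad 0.0764 phi 26.7 F [-0.3 -0.4 -0.3] j [ 0.41  0.51 -0.57  1.74  0.32  0.98  1.75] w 0.0006152444770167054
Ftool [ 0.42 -0.21  0.26]
[ 0.0759 -0.001   0.0277]
[ 0.5621 -0.1175  0.211 ]
```

View pics/w16.png

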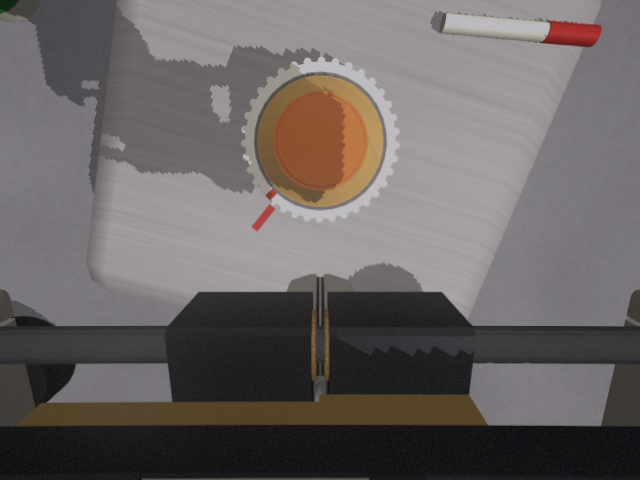

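The marks line up again: nut (271,193), sink (263,217). That is about two turns, and the cap is still at 0.211 m. Now I'll move over the cap's edge and go down.

step_arm(rows=[0.02, -0.006, 0, 0, 0, 0, 0, 0.02, -0.006, 0, 0, 0, 0, 0, 0.02, -0.006, 0, 0, 0, 0, 0, 0.016, -0.006, 0.01, 0, 0, 0, 0, 0, 0, 0.02, 0, 0, 0, 0, 0, 0, 0.005, 0, 0, 0, 0, 0, 0, 0, 0, 0, 0, 0])

```text
time_s: 27.65
position: [0.5784, -0.1362, 0.2038]
orientation: [[-0.896, -0.443, -0.003], [-0.443, 0.896, 0.001], [0.002, 0.002, -1.0]]
wrist_force: [0.3, -0.6, 1.1]
gripper_width: 0.0005
```

Run:
```python
from h import *
st()
o=observe();print((o['orientation'].T@(np.r_[C,.212]-o['position'])).round(4))
c,p,d=wristnut("pics/w17.png")
```

```text
t27.65 pos [ 0.5784 -0.1362  0.2038] psi 116.30 tilt [-0.0031  0.001  -1.    ] rad 0.0225 phi -63.8 F [ 0.3 -0.6  1.1] j [ 0.52  0.5  -0.56  1.88  0.34  0.86  1.82] w 0.0005309520933406506
Ftool [ 0.   -0.7  -1.08]
[-0.      0.0225 -0.0081]
```

View pics/w17.png

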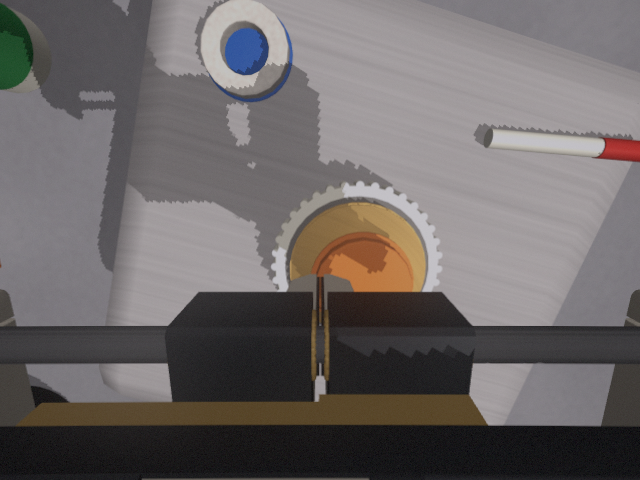

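The finger is over the cap's edge, with the cap at about (365,270) partly hidden. It is about 8 mm above the cap and 22 mm off centre. I'll lower it step by step.

step_arm(rows=[0, -0.001, 0.003, 0, 0, 0, 0, 0, 0, 0.002, 0, 0, 0, 0])

```text
time_s: 27.9
position: [0.5801, -0.1372, 0.2007]
orientation: [[-0.896, -0.443, 0.001], [-0.443, 0.896, -0.0], [-0.001, -0.0, -1.0]]
wrist_force: [0.2, -0.4, 0.5]
gripper_width: 0.0004
```

step_arm(rows=[0, 0, 0.002, 0, 0, 0, 0])

```text
time_s: 28.0
position: [0.5799, -0.1373, 0.1986]
orientation: [[-0.896, -0.443, 0.001], [-0.443, 0.896, -0.0], [-0.0, -0.0, -1.0]]
wrist_force: [0.7, -0.1, -0.1]
gripper_width: 0.0008
```

step_arm(rows=[0, 0, 0.002, 0, 0, 0, 0])

```text
time_s: 28.1
position: [0.5799, -0.1373, 0.1968]
orientation: [[-0.896, -0.443, 0.001], [-0.443, 0.896, -0.0], [-0.0, -0.0, -1.0]]
wrist_force: [-3.6, -0.1, 10.6]
gripper_width: 0.0004
```

step_arm(rows=[0, 0, 0.002, 0, 0, 0, 0])

```text
time_s: 28.2
position: [0.5799, -0.1373, 0.1954]
orientation: [[-0.896, -0.443, 0.001], [-0.443, 0.896, -0.001], [-0.0, -0.001, -1.0]]
wrist_force: [-4.2, -0.5, 12.1]
gripper_width: 0.0006
```

Contact came at reported z≈0.197 m, which confirms the tip offset of about −0.015 m. The seal is yielding at about 11 N, so I'll keep pressing.

step_arm(rows=[0, 0, 0.0015, 0, 0, 0, 0, 0, 0, 0.0015, 0, 0, 0, 0])

```text
time_s: 28.4
position: [0.5799, -0.1373, 0.1927]
orientation: [[-0.897, -0.443, 0.001], [-0.443, 0.897, -0.001], [-0.001, -0.001, -1.0]]
wrist_force: [-4.2, -0.0, 11.0]
gripper_width: 0.0005
```

step_arm(rows=[0, 0, 0.0015, 0, 0, 0, 0, 0, 0, 0.001, 0, 0, 0, 0])

```text
time_s: 28.6
position: [0.58, -0.1374, 0.1907]
orientation: [[-0.897, -0.443, 0.001], [-0.443, 0.897, -0.001], [-0.001, -0.002, -1.0]]
wrist_force: [-6.4, 0.1, 24.0]
gripper_width: 0.0005
```

step_arm(rows=[0, 0, 0.001, 0, 0, 0, 0, 0, 0, 0.001, 0, 0, 0, 0])

```text
time_s: 28.8
position: [0.5801, -0.1374, 0.1902]
orientation: [[-0.897, -0.443, 0.002], [-0.443, 0.897, -0.002], [-0.001, -0.003, -1.0]]
wrist_force: [-12.1, -0.5, 37.0]
gripper_width: 0.0002
```

The force rose sharply after about 6 mm of travel, so the nut is on its washer. Now I'll lift off and check.

step_arm(rows=[0, 0, 0, 0, 0, 0, 0, 0, 0, -0.01, 0, 0, 0, 0, 0, 0, -0.03, 0, 0, 0, 0, 0, 0, -0.04, 0, 0, 0, 0, -0.03, 0, -0.03, 0, 0, 0, 0, -0.05, 0, 0, 0, 0, 0, 0, 0, 0, 0, 0, 0, 0, 0, 0, 0, 0, 0, 0, 0, 0])

```text
time_s: 29.6
position: [0.6516, -0.101, 0.2964]
orientation: [[-0.896, -0.445, -0.001], [-0.445, 0.896, 0.001], [0.0, 0.001, -1.0]]
wrist_force: [-0.7, -0.3, -0.6]
gripper_width: 0.0006
```

Run:
```python
from h import *
st()
c,p,d=wristnut("pics/w18.png");o=observe()
R=cv2.Rodrigues(c['rvec'])[0]
v,u=np.mgrid[0:480,0:640]
n=cv2.undistortPoints(np.c_[u.ravel(),v.ravel()].astype(float).reshape(-1,1,2),K(c),c['distortion'])[:,0]
w=((np.c_[n,np.ones(len(n))]*d.reshape(-1,1)-c['tvec'])@R)
r=np.hypot(*(w[:,:2]-C).T);ok=d.ravel()>0
for a,b in((0,.02),(.046,.051),(.07,.09)):
    s=ok&(r>a)&(r<b)&(w[:,2]<.23);print(a,b,s.sum(),np.median(w[s,2]).round(4))
for n_ in("scene","top"):
    p,_=camera(n_);cv2.imwrite(f"pics/{n_}9.png",p[:,:,::-1])
```

```text
t29.60 pos [ 0.6516 -0.101   0.2964] psi 116.39 tilt [-6.e-04  5.e-04 -1.e+00] rad 0.0844 phi 10.2 F [-0.7 -0.3 -0.6] j [ 0.45  0.49 -0.58  1.63  0.29  1.11  1.82] w 0.0005984213705828809
Ftool [ 0.75 -0.02  0.56]
0 0.02 2281 0.2047
0.046 0.051 2185 0.1695
0.07 0.09 12727 0.1492
```

View pics/w18.png

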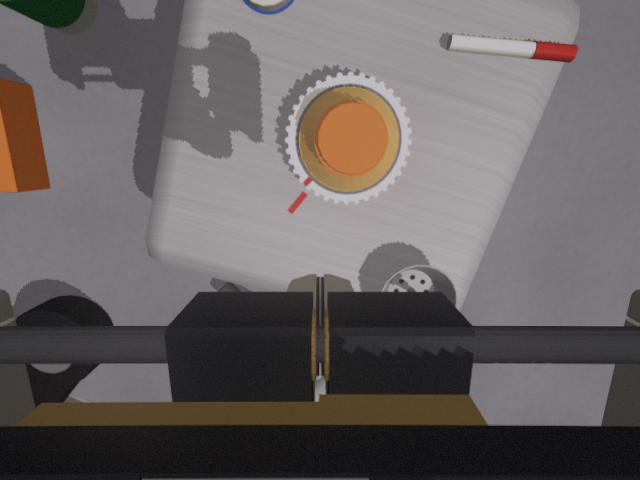

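View pics/scene9.png

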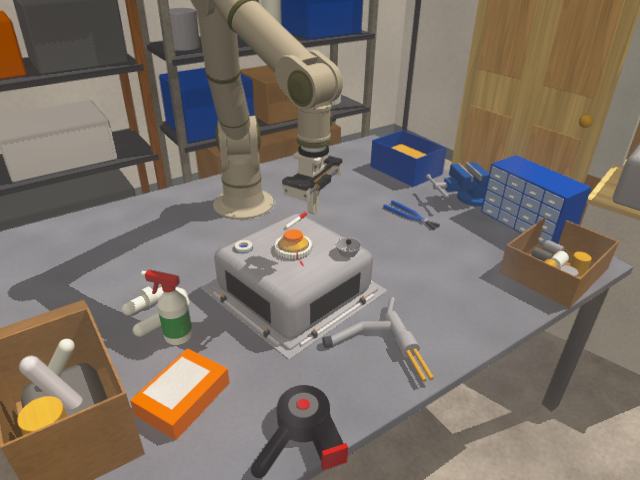

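The cap now stands 55.5 mm above the sink (62 mm as found) and the nut top 20.3 mm, so the nut is back on its washer. The marks line up at (308,182) and (298,200), the bystanders have not moved, and the arm is clear.

```bash
python3 -c "
from workcell import *
print(sign_off())"
```

```text
the job is handed in; nothing more can be done
None
```

The nut is loosened by two turns and the drain is pressed down until the nut sits on its washer. I handed the job in at about 29.7 s of the 66 s allowed; no verdict is reported.

**What I did:** With the fingers shut, I drove the fingertip round the ribbed rim in three counter-clockwise arcs of about 240° each. The radial force was mostly 2–6 N. I then pressed down near the edge of the cap. The seal yielded at about 11 N, and after about 6 mm the force rose to 37 N as the nut met its washer.

**Last checks:**
- **Nut turn:** the red strokes on the nut and sink line up again, at about 713° (1.98 turns) when measured before pressing.
- **Heights above the sink:** the cap is at 55.5 mm (62 mm as found) and the nut top is at 20.3 mm, which means it is seated.
- **Surroundings:** the basket, marker, pliers, spray bottle and trap looked unmoved in the last views, as did the tape spool. The arm was clear of everything, with about 1 N at the wrist.

**What disagreed:**
- **Fingertip position:** the stated nose length of +0.019 m did not match what I measured. Depth images and touch put the real fingertips at about −0.015 m in the reported tool frame. My first approach therefore passed above the nut without touching anything. I worked from the measured value, and kept the TCP about 23 mm off the cap centre to stay clear of the grasp-zone rule whichever figure is right.
- **Nut centre:** the top and wrist cameras differed by about 3.5 mm on the nut centre. Contact with the rim fitted the wrist camera's value.

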